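# Pack sample jars into the double-latched evidence chest

## Task

Unlock the steel evidence chest: draw its bolt right back, raise the lid slightly until the safety catch holds it, push the catch fully across and swing the lid open past upright. Lay every jar from the wooden tray lengthwise into the chest with those already inside, about midway between its front and back, as a pyramid: fill the three channels of the floor first, then saddle the rest in the hollows between the jars below, and when all are stacked shut the lid fully and shoot the bolt home. Leave the other things on the table where they are.

Things in the scene. Friction and masses are not known exactly. Their poses are not given: they have to be found in the camera images.
- chest: blue-green steel chest, fixed: 175 mm deep (x), 250 wide (y), 125 high to the rim, 135 with the lid; walls 5 mm, floor 6 mm. Origin: centre of its underside; z up, x from its front (bolt, tab, catch; towards the robot) to its hinge side, y to the left seen from the robot. Sizes x, y, z given for its other parts are in this frame, in mm.
- lid_tab (a point): middle of the lid's pull tab: a steel bar 20 mm in diameter, 36 mm long along y, on a short neck at the middle of the lid's front edge; at (-128, 0, 130) when shut, 215 mm from the hinge line (x = 88, z = 125, along y). Free for 30 mm beside its two ends: pinched by the ends from above, it turns in the grip as the lid swings.
- lid (a joint): angle of the lid, rad: 0 shut, grows as the front edge rises, stop at 1.8. The stiff hinge holds it at any angle; lifting takes about 6 N at the tab, shutting about 5 N. With the bolt home it cannot rise; with the catch engaged only to about 0.065 (14 mm at the tab).
- bolt (a joint): sliding bolt on the front, at the chest's right (-y) end: 0 home (its rod over the lid's tongue), 0.030 m drawn fully back, towards the chest's -y. May start up to 3 mm back. Stiff (2 N), stays where it is left. The tongue is free from about 21 mm.
- bolt_post (a point): top of the bolt's upright steel post, 12 mm in diameter, at (-105, -90, 185) when home, standing 38 mm clear above the rod; it moves with the bolt
- catch (a joint): secondary safety catch, its hook hidden under the lid's small hood at the front, left (+y) end: 0 engaged, 0.026 m pushed fully across, towards the chest's +y. Stiff (2 N), no spring, stays where it is left. Locked while the lid is down; free to push with the lid raised to 0.045 to 0.06 rad. Left less than 21 mm across it fouls the lid on shutting.
- catch_post (a point): top of the catch's upright dark steel post, 12 mm in diameter, 45 mm tall, just in front of the hood, at (-148, 78, 162) when engaged; it moves with the catch
- place1 (a point): where the middle of a jar comes to lie in the pyramid: (0, -45, 27), in a floor channel between two wooden ribs along x (10 mm high, 7 wide, 50 long, 45 apart)
- place2 (a point): where the middle of a jar comes to lie in the pyramid: (0, 0, 27), in a floor channel between two wooden ribs along x (10 mm high, 7 wide, 50 long, 45 apart)
- place3 (a point): where the middle of a jar comes to lie in the pyramid: (0, 45, 27), in a floor channel between two wooden ribs along x (10 mm high, 7 wide, 50 long, 45 apart)
- place4 (a point): where the middle of a jar comes to lie in the pyramid: (0, -22.5, 62.5), saddled on the jars of two floor channels
- place5 (a point): where the middle of a jar comes to lie in the pyramid: (0, 22.5, 62.5), saddled on the jars of two floor channels
- place6 (a point): where the middle of a jar comes to lie in the pyramid: (0, 0, 98), saddled on the two jars of the second layer
- jar0: closed amber sample jar lying on its side, a plain cylinder 42 mm in diameter and 62 mm long (cap included, same diameter), about 90 g, to be taken by its ends; origin at its very middle (on its axis), its x axis runs along the jar's length towards the yellow cap. All seven jars are alike; any one may be absent (None). May lie in a floor channel of the chest from the start.
- jar1: closed amber sample jar lying on its side, a plain cylinder 42 mm in diameter and 62 mm long (cap included, same diameter), about 90 g, to be taken by its ends; origin at its very middle (on its axis), its x axis runs along the jar's length towards the yellow cap. All seven jars are alike; any one may be absent (None). May lie in a floor channel of the chest from the start.
- jar2: closed amber sample jar lying on its side, a plain cylinder 42 mm in diameter and 62 mm long (cap included, same diameter), about 90 g, to be taken by its ends; origin at its very middle (on its axis), its x axis runs along the jar's length towards the yellow cap. All seven jars are alike; any one may be absent (None). May lie in a floor channel of the chest from the start.
- jar3: closed amber sample jar lying on its side, a plain cylinder 42 mm in diameter and 62 mm long (cap included, same diameter), about 90 g, to be taken by its ends; origin at its very middle (on its axis), its x axis runs along the jar's length towards the yellow cap. All seven jars are alike; any one may be absent (None). May lie in a bay of the wooden tray.
- jar4: closed amber sample jar lying on its side, a plain cylinder 42 mm in diameter and 62 mm long (cap included, same diameter), about 90 g, to be taken by its ends; origin at its very middle (on its axis), its x axis runs along the jar's length towards the yellow cap. All seven jars are alike; any one may be absent (None). May lie in a bay of the wooden tray.
- jar5: closed amber sample jar lying on its side, a plain cylinder 42 mm in diameter and 62 mm long (cap included, same diameter), about 90 g, to be taken by its ends; origin at its very middle (on its axis), its x axis runs along the jar's length towards the yellow cap. All seven jars are alike; any one may be absent (None). May lie in a bay of the wooden tray.
- jar6: closed amber sample jar lying on its side, a plain cylinder 42 mm in diameter and 62 mm long (cap included, same diameter), about 90 g, to be taken by its ends; origin at its very middle (on its axis), its x axis runs along the jar's length towards the yellow cap. All seven jars are alike; any one may be absent (None). May lie in a bay of the wooden tray.
- bottle_a: bystander: standing amber bottle, 64 mm in diameter, 136 mm tall, origin at its foot
- stamp: bystander: wooden rubber stamp standing in the tray among the jars, 38 mm in diameter, 64 mm tall, origin at its foot
- tray: flat wooden tray, fixed, right of the chest, 286 mm (its x) by 276 mm (its y), floor 4 mm thick, divided by 6 mm walls standing 16 mm above the table into 2 by 3 bays, 140 mm apart in x and 90 mm in y; origin under its centre. The jars to be packed lie in some of the bays, the stamp stands in another.
- pen_box: bystander: open red box, 80 x 130 x 60 mm, origin under its centre
Mind the look-alikes: they are no part of the job. What is shaped like the jar3 but pink or turquoise is not meant.

How it is judged (in metres and radians):
On the way, in this order (a step that is already met when the one before it is completed fails the run):
1. the bolt is drawn back while the lid is still down (value of joint bolt above 0.024 m and value of joint lid below 0.03 rad), for 0.1 s.
2. the lid is raised slightly, with the catch still engaged (value of joint lid between 0.038 and 0.12 rad and value of joint catch below 0.006 m), for 0.2 s.
3. the catch is pushed across while the lid is only ajar (value of joint catch above 0.021 m and value of joint lid below 0.3 rad), for 0.1 s.
4. the lid is swung open past upright and stays (value of joint lid above 1.5 rad), for 0.3 s.
5. every jar lies in the pyramid in the open chest, let go and still ((distance between jar0 and place1 below 0.033 m or distance between jar0 and place2 below 0.033 m or distance between jar0 and place3 below 0.033 m or distance between jar0 and place4 below 0.033 m or distance between jar0 and place5 below 0.033 m or distance between jar0 and place6 below 0.033 m) and angle between the x axis of each of jar0, jar1, jar2, jar3, jar4, jar5, jar6 and the x axis of chest, either way round below 0.2 rad and linear speed of each of jar0, jar1, jar2, jar3, jar4, jar5, jar6 below 0.03 m/s and (distance between jar1 and place1 below 0.033 m or distance between jar1 and place2 below 0.033 m or distance between jar1 and place3 below 0.033 m or distance between jar1 and place4 below 0.033 m or distance between jar1 and place5 below 0.033 m or distance between jar1 and place6 below 0.033 m) and (distance between jar2 and place1 below 0.033 m or distance between jar2 and place2 below 0.033 m or distance between jar2 and place3 below 0.033 m or distance between jar2 and place4 below 0.033 m or distance between jar2 and place5 below 0.033 m or distance between jar2 and place6 below 0.033 m) and (distance between jar3 and place1 below 0.033 m or distance between jar3 and place2 below 0.033 m or distance between jar3 and place3 below 0.033 m or distance between jar3 and place4 below 0.033 m or distance between jar3 and place5 below 0.033 m or distance between jar3 and place6 below 0.033 m) and (distance between jar4 and place1 below 0.033 m or distance between jar4 and place2 below 0.033 m or distance between jar4 and place3 below 0.033 m or distance between jar4 and place4 below 0.033 m or distance between jar4 and place5 below 0.033 m or distance between jar4 and place6 below 0.033 m) and (distance between jar5 and place1 below 0.033 m or distance between jar5 and place2 below 0.033 m or distance between jar5 and place3 below 0.033 m or distance between jar5 and place4 below 0.033 m or distance between jar5 and place5 below 0.033 m or distance between jar5 and place6 below 0.033 m) and (distance between jar6 and place1 below 0.033 m or distance between jar6 and place2 below 0.033 m or distance between jar6 and place3 below 0.033 m or distance between jar6 and place4 below 0.033 m or distance between jar6 and place5 below 0.033 m or distance between jar6 and place6 below 0.033 m) and value of joint lid above 1.3 rad and contact force between the fingers and anything else below 0.1 N), for 0.3 s.
At the end, for the whole second after the job is handed in: every jar lies still in the chest, along its depth (within 0.2 rad), its middle within 33 mm of a place of the pyramid: a floor channel, a hollow of the second layer or the top of the third; the lid is shut (below 0.025 rad) and the bolt home (within 6 mm) ((distance between jar0 and place1 below 0.033 m or distance between jar0 and place2 below 0.033 m or distance between jar0 and place3 below 0.033 m or distance between jar0 and place4 below 0.033 m or distance between jar0 and place5 below 0.033 m or distance between jar0 and place6 below 0.033 m) and angle between the x axis of each of jar0, jar1, jar2, jar3, jar4, jar5, jar6 and the x axis of chest, either way round below 0.2 rad and linear speed of each of jar0, jar1, jar2, jar3, jar4, jar5, jar6 below 0.03 m/s and (distance between jar1 and place1 below 0.033 m or distance between jar1 and place2 below 0.033 m or distance between jar1 and place3 below 0.033 m or distance between jar1 and place4 below 0.033 m or distance between jar1 and place5 below 0.033 m or distance between jar1 and place6 below 0.033 m) and (distance between jar2 and place1 below 0.033 m or distance between jar2 and place2 below 0.033 m or distance between jar2 and place3 below 0.033 m or distance between jar2 and place4 below 0.033 m or distance between jar2 and place5 below 0.033 m or distance between jar2 and place6 below 0.033 m) and (distance between jar3 and place1 below 0.033 m or distance between jar3 and place2 below 0.033 m or distance between jar3 and place3 below 0.033 m or distance between jar3 and place4 below 0.033 m or distance between jar3 and place5 below 0.033 m or distance between jar3 and place6 below 0.033 m) and (distance between jar4 and place1 below 0.033 m or distance between jar4 and place2 below 0.033 m or distance between jar4 and place3 below 0.033 m or distance between jar4 and place4 below 0.033 m or distance between jar4 and place5 below 0.033 m or distance between jar4 and place6 below 0.033 m) and (distance between jar5 and place1 below 0.033 m or distance between jar5 and place2 below 0.033 m or distance between jar5 and place3 below 0.033 m or distance between jar5 and place4 below 0.033 m or distance between jar5 and place5 below 0.033 m or distance between jar5 and place6 below 0.033 m) and (distance between jar6 and place1 below 0.033 m or distance between jar6 and place2 below 0.033 m or distance between jar6 and place3 below 0.033 m or distance between jar6 and place4 below 0.033 m or distance between jar6 and place5 below 0.033 m or distance between jar6 and place6 below 0.033 m) and value of joint lid below 0.025 rad and value of joint bolt below 0.006 m); the robot touches nothing.
It fails at once if a bystander is shoved more than 5 cm or knocked over (distance of any of bottle_a, stamp, pen_box from where it was at the start of the episode above 0.05 m or angle between any of bottle_a, stamp, pen_box's own z axis and vertical above 0.6 rad).
It fails at once if a jar falls off the table (height (world z) of any of jar0, jar1, jar2, jar3, jar4, jar5, jar6 below -0.05 m).
Of jar0, jar1, jar2 only 1 to 2 are there at a start; the rules pass over those that are not, and their reading is None.
Of jar3, jar4, jar5, jar6 only 3 to 4 are there at a start; the rules pass over those that are not, and their reading is None.
At some moment in a run one of jar3, jar4, jar5, jar6 may be knocked a few centimetres aside while the robot is not near it.
It also fails if it takes over 210 s, if anything falls off the work surface, if the arm or the gripper's body presses on something with over 40 N, if the wrist force passes 120 N, or if a joint passes its speed limit or range.

## Robot

A 7-joint arm with a two-finger parallel gripper is mounted at the origin on the work surface. World frame = base frame: x ahead of the robot, y to its left, z up, the work surface at z = 0. Lengths are in mm, angles in rad, forces in N, time in s.
With the tool pointing down it reaches from about 425 to 975 mm from the base axis. Payload 16.7 kg.
Tool frame: the origin (TCP) lies midway between the tips of the shut fingers; the grasp point (between the pads) lies 19 mm behind it (r.grip_point_offset is the distance from the TCP to the grasp point, in mm); z points along the fingers, y is the direction in which the jaws open and shut (so a half turn about z gives the same grasp; the last joint's range is limited). The gripper opens to 85 mm and grips with 20 to 120 N. Pads are 22 mm wide; open, the fingers measure 114 mm over their backs; the gripper's body (76 mm by 85 mm) begins 54 mm behind the grasp point. The pads swing forward as they close: fully open they stand 13 mm farther back than shut.
Start: joints at [-1.25, 0.426, 0.074, 1.606, -0.034, 1.111, -0.067], TCP at [305.575, 601.829, 210.502] pointing down, gripper open.
Joint ranges: [-2.85, 2.85], [-0.5, 2.14], [-1.23, 1.37], [0.21, 2.46], [-1.02, 4.16], [0.16, 2.05], [-2.73, 2.73]. Speed limits (rad/s): [1.89, 1.89, 2.39, 2.39, 3.01, 3.01, 3.01].

## Interface

Orientations are given as a rotation vector (axis times angle).
In Python, from plant import r gives the robot as it stands.
- The arm moves only by the tool jog_arm, never from a script. Its argument "commands" is a list of rows, each a list of 6 numbers: the shift along the tool's x, y, z in cm, then the turn, a rotation vector about the tool's x, y, z in units of 8 degrees (1.0 is 8 degrees). In form: [[tx, ty, tz, wx, wy, wz], ...]. A call has 1 to 12 rows; each row shifts and turns the pose as measured when the row begins, along the tool's axes as they then stand; what a row does not reach is not made up. A row lasts 1/8 s, in which the tool goes at most 62.5 mm and 10.7 degrees, less where a joint would pass 70% of its speed; a pose out of reach is approached as far as the arm can. A call with a gripper value outside its range is refused whole. "hand" is the closure, from 0 (fully open) to 1 (shut), set as the call begins (left out, the last holds). The fingers move at their own pace and stop on an object; the grip force is fixed at half the most. Time passes only in rows, so rows that do not move let the fingers close. It gives the time, the measured TCP pose, the force and the opening at its end, in the units of the state.
- r.sense(): the state, without advancing time (a new reading comes with each control period).
- r.get_image(name): name is "scene" or "top" or "wrist"; returns the picture (400x640x3 uint8, red, green, blue); there is no depth.
- r.camera_params(name): a dict with "K" (3x3 intrinsics, pixels), "k1" (the pictures are not rectified: a ray, as slopes to the right and down, at radius r is drawn at 1 + k1 r^2 times it, then the intrinsics apply), "rvec" (rotation vector, rad) and "tvec" (3), from world to camera coordinates, as OpenCV has them. Camera axes: x right, y down, z forward; pixel columns grow to the right and rows downward; lengths in mm; the calibration is good to about 2 mm. A picture is of the moment at which its call begins: read the wrist's pose just before it. camera_params takes no time and is no camera call; for the wrist camera it gives the pose at the moment of the call.
- r.close_job(): hands the job in, once; it reports no verdict.
Trained networks look in the newest picture that a camera, given by its name, has taken for a name from the list of things; names that differ only in an ending like _2 or _b are one class to them, and where a whole thing is asked for, a point or a joint stands for the part that bears it (a point fixed in the world has none). Each returns a list of dicts, best first, with "p" (0 to 1); they miss things now and then, are a little off and sometimes report something else, mostly with a low value. They report only what shows in the picture. A call takes as long as a camera call. They do not tell look-alikes from the thing itself.
- r.look_for(name, camera): "extent" ([left, top, width, height] in pixels, round what is visible of it).
The state is a dict: "clock": time; "joint_pos": joint angles; "dq": joint speeds; "joint_torque": joint torques, N m; "position": TCP position; "eef_rot": TCP orientation; "ft_force": force on the tool from outside, world axes, zero at the start; "wrist_torque": the same for the moment, N m; "opening": finger opening in mm.
Only numpy, scipy, OpenCV 4.12 (cv2) and the standard library are available. Lean on these libraries where they do the work, as an engineer would, in place of code of your own. Each camera call takes 0.05 s, during which the arm holds its last target.

## Working session

There is one attempt and no reset: what is moved stays moved. The work goes in short steps, Python scripts to look and compute and a tool call to move; the robot and the scene stay as the last step left them, time stands still between calls to the robot, and variables do not carry over. Pictures are saved under pics/ and viewed, and the job is handed in when it is done.

Besides the shell and the picture viewer there is one more tool, called after ">>>" by a JSON object that holds its "op" and its "data", one argument or row to a line. jog_arm: Moves the arm, as the interface text tells. Its arguments: {"type":"object","properties":{"commands":{"type":"array","items":{"type":"array","items":{"type":"number"}}},"hand":{"type":"number"}},"required":["commands"]}

```bash
ls; mkdir -p pics; cat > h.py <<'E'
import numpy as np, cv2
from plant import r
from scipy.spatial.transform import Rotation as R
def snap(cam,fn):
    im=r.get_image(cam); cv2.imwrite(f'pics/{fn}.png',im[:,:,::-1]); return im
def cam(n):
    p=r.camera_params(n); return np.array(p['K'],float),p['k1'],R.from_rotvec(np.array(p['rvec'],float).ravel()).as_matrix(),np.array(p['tvec'],float).ravel()
def proj(n,P):
    K,k1,Rm,t=cam(n); P=np.atleast_2d(P); c=P@Rm.T+t; s=c[:,:2]/c[:,2:]; s=s*(1+k1*(s**2).sum(1,keepdims=True)); return s@K[:2,:2].T+K[:2,2]
def ray(n,uv):
    K,k1,Rm,t=cam(n); uv=np.atleast_2d(uv).astype(float)
    s=cv2.undistortPoints(uv.reshape(-1,1,2),K,np.array([k1,0,0,0,0.])).reshape(-1,2)
    d=np.c_[s,np.ones(len(s))]@Rm; return -Rm.T@t,d
def onz(n,uv,z):
    o,d=ray(n,uv); return o+d*((z-o[2])/d[:,2])[:,None]
E
python3 - <<'E'
from h import *
print(r.sense())
for c in ('scene','top','wrist'):
    snap(c,c+'0'); p=r.camera_params(c); print(c,p)
E
```

```text
pics
{'clock': 0.0, 'joint_pos': array([-1.25048293,  0.42676633,  0.07388304,  1.60661586, -0.03409644,
        1.11081428, -0.0671134 ]), 'dq': array([ 0.00039865,  0.00084934,  0.00057572,  0.00114444, -0.00157863,
        0.00152115,  0.00170158]), 'joint_torque': array([ 1.50692256e-03, -9.49840522e+01,  3.76241282e+00, -4.63509750e+01,
        1.93952507e-02,  1.02808967e-02, -3.26661620e-05]), 'position': array([305.43209715, 601.44320362, 209.78478023]), 'eef_rot': array([-7.31278435e-01, -3.05509376e+00,  2.08750026e-03]), 'ft_force': array([-1.0004995 ,  0.15566504,  0.04363668]), 'wrist_torque': array([0.02955783, 0.0237752 , 0.04884259]), 'opening': 85.34660081222474}
scene {'K': array([[484.6076286 ,   0.        , 314.25493229],
       [  0.        , 484.6076286 , 205.06183546],
       [  0.        ,   0.        ,   1.        ]]), 'k1': -0.0330139768610965, 'rvec': array([ 2.31250527,  0.73350261, -0.30622121]), 'tvec': array([-442.55775575,  -92.49205418, 1655.17761124])}
top {'K': array([[369.95006164,   0.        , 318.32890224],
       [  0.        , 369.95006164, 202.71920165],
       [  0.        ,   0.        ,   1.        ]]), 'k1': -0.07047086172012067, 'rvec': array([ 2.15494687, -2.09210994,  0.22113907]), 'tvec': array([  23.35840709,  560.08761795, 1075.88764626])}
wrist {'K': array([[285.38647822,   0.        , 321.51867492],
       [  0.        , 285.38647822, 199.85317338],
       [  0.        ,   0.        ,   1.        ]]), 'k1': -0.00480021804853296, 'rvec': array([-2.47005752, -1.51504413, -0.21155532]), 'tvec': array([-675.28734959,  -33.99057156,  377.38883574])}
```

View pics/scene0.png

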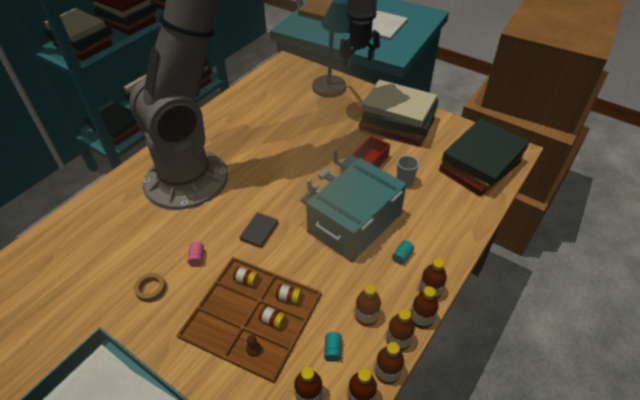

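View pics/top0.png

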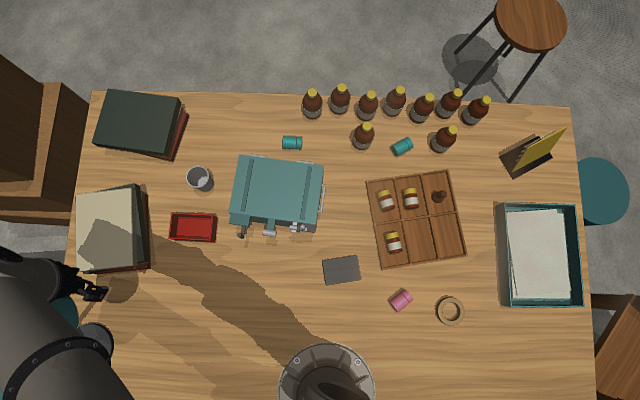

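View pics/wrist0.png

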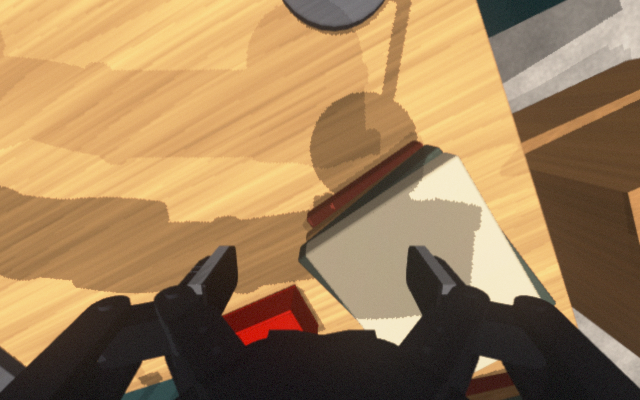

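```bash
python3 - <<'E'
from h import *
im=cv2.imread('pics/top0.png'); c=im[140:260,215:345]; cv2.imwrite('pics/c1.png',cv2.resize(c,None,fx=6,fy=5.0,interpolation=cv2.INTER_CUBIC)[:600,:800])
im=cv2.imread('pics/scene0.png'); c=im[140:260,280:440]; cv2.imwrite('pics/c2.png',cv2.resize(c,None,fx=5,fy=5,interpolation=cv2.INTER_CUBIC))
im=cv2.imread('pics/top0.png'); c=im[150:310,340:500]; cv2.imwrite('pics/c3.png',cv2.resize(c,None,fx=3.75,fy=3.75,interpolation=cv2.INTER_CUBIC))
for n in ('bolt_post','catch_post','lid_tab','chest','tray'):
    print(n,[(d['extent'],round(d['p'],2)) for d in r.look_for(n,'top')[:3]],[(d['extent'],round(d['p'],2)) for d in r.look_for(n,'scene')[:3]])
print([(d['extent'],round(d['p'],2)) for d in r.look_for('jar3','top')])
E
```

```text
bolt_post [([226.0, 155.3, 98.8, 82.6], 0.68), ([291.5, 223.8, 17.7, 4.1], 0.58)] [([302.0, 150.5, 104.9, 111.3], 0.5), ([306.4, 181.2, 15.2, 11.9], 0.43)]
catch_post [([385.8, 231.4, 18.1, 23.8], 0.45), ([168.0, 214.4, 48.1, 27.9], 0.36)] [([334.0, 147.7, 8.7, 18.4], 0.6), ([299.5, 152.2, 105.9, 108.0], 0.18)]
lid_tab [([228.1, 155.5, 94.9, 81.4], 0.57), ([239.2, 230.0, 5.8, 9.1], 0.36)] [([307.5, 155.4, 99.8, 77.9], 0.72), ([246.2, 334.0, 15.9, 22.4], 0.69)]
chest [([230.4, 155.6, 95.2, 80.1], 0.63), ([429.5, 188.5, 15.1, 16.7], 0.44)] [([303.0, 146.8, 105.0, 115.8], 0.96)]
tray [([376.8, 189.0, 19.1, 26.4], 0.19)] [([175.5, 257.2, 145.2, 124.4], 0.7)]
[([281.5, 135.4, 19.4, 15.4], 0.83), ([385.4, 232.9, 17.3, 23.8], 0.7), ([405.7, 185.8, 13.3, 25.4], 0.66), ([390.7, 136.1, 19.8, 18.4], 0.56), ([377.5, 189.2, 16.9, 23.2], 0.55), ([387.5, 290.7, 25.0, 22.8], 0.52), ([227.8, 154.1, 96.4, 83.4], 0.51), ([351.3, 122.1, 23.7, 28.0], 0.38)]
```

View pics/c1.png

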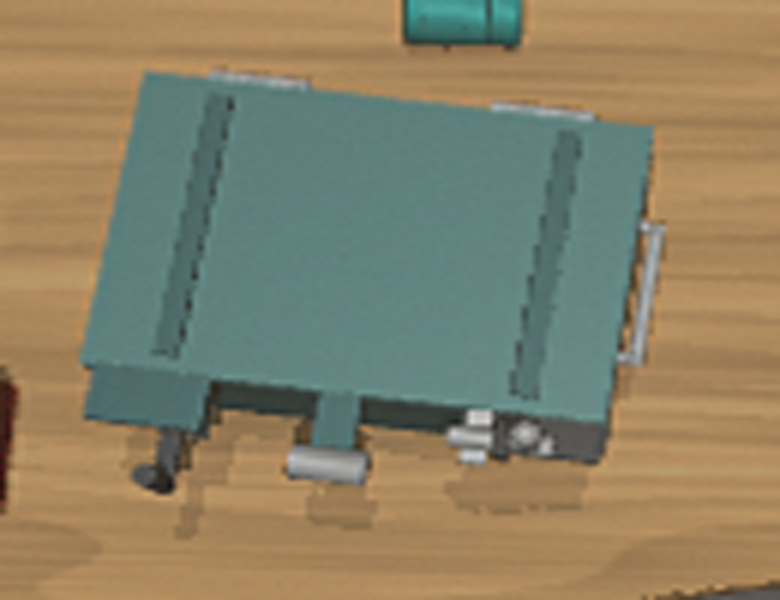

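View pics/c2.png

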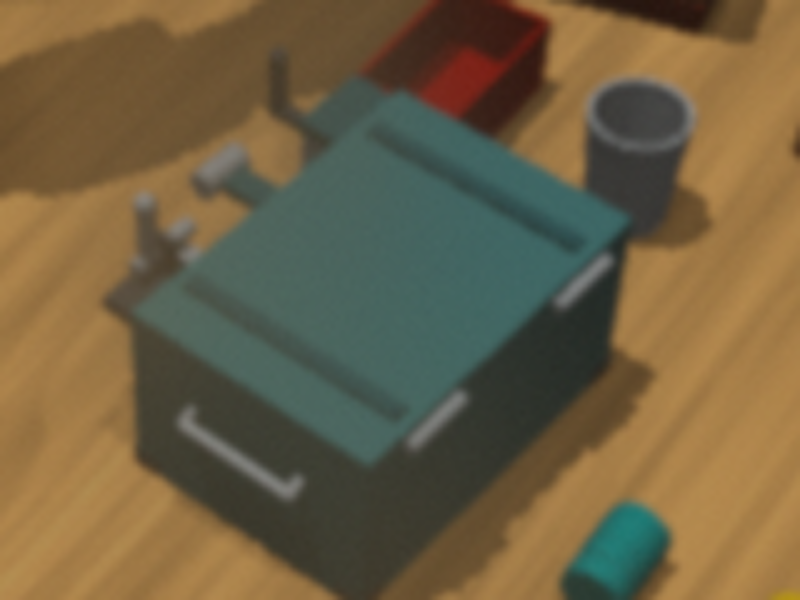

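View pics/c3.png

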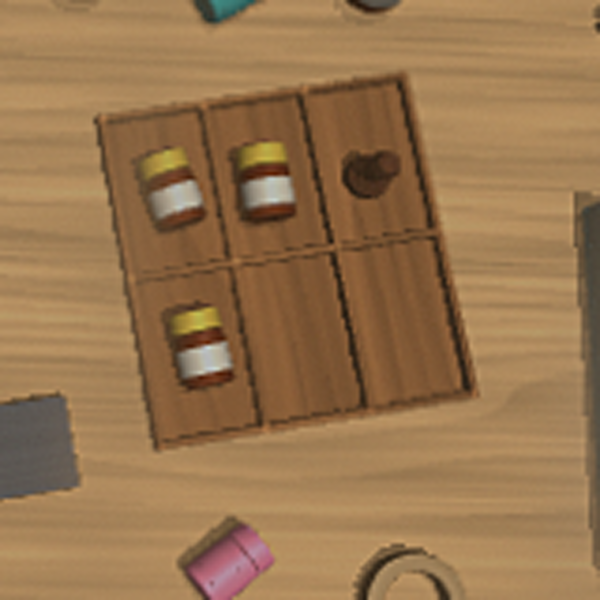

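```bash
python3 - <<'E'
from h import *
from scipy.optimize import least_squares
L=[(87.5,125,135),(87.5,-125,135),(-87.5,-125,135),(-87.5,125,135),(-148,78,162),(-128,0,130),(-105,-90,185)]
top=[(239.7,154.4),(323.8,165.4),(315.8,223.6),(228.7,213),(240,235.6),(269.7,232.8),(302.7,227)]
sc=[(406.4,184.4),(354,233.4),(307,203.6),(360,158.4),(335.8,151),(324,174),(309,180)]
L=np.array(L,float)
def T(p): return np.c_[L[:,:2]@np.array([[np.cos(p[2]),np.sin(p[2])],[-np.sin(p[2]),np.cos(p[2])]])+p[:2],L[:,2]]
def f(p,w=3):
    a=(proj('top',T(p))-top).ravel();b=(proj('scene',T(p))-sc).ravel()
    return np.r_[a,b] if w==3 else (a if w==1 else b)
for w in (3,1,2):
    s=least_squares(f,[650,100,0],kwargs=dict(w=w),loss='soft_l1'); print(w,s.x); print(f(s.x,w).reshape(-1,2).round(1).tolist())
E
```

```text
3 [ 5.83023577e+02  1.60608043e+02 -1.03402134e-01]
[[-0.7, -1.1], [0.3, -1.1], [0.3, 0.1], [-0.4, -1.1], [-0.9, -1.3], [0.2, -0.6], [-0.4, -1.2], [-0.4, -0.9], [-0.6, 0.1], [-1.7, -1.2], [-0.8, -0.8], [-1.1, -0.7], [-0.9, 0.1], [-0.5, 0.6]]
1 [ 5.80426504e+02  1.60027902e+02 -1.00525532e-01]
[[-0.6, -0.2], [0.4, -0.4], [0.5, 0.9], [-0.2, -0.0], [-0.6, -0.3], [0.5, 0.4], [-0.1, -0.3]]
2 [ 5.85779811e+02  1.60606979e+02 -1.07489567e-01]
[[0.5, -0.3], [0.0, 0.6], [-1.0, -0.9], [0.1, -0.4], [-0.1, -0.4], [0.0, 0.4], [0.3, 0.9]]
```

```bash
cat >> h.py <<'E'
C=np.array([582.,160.5]); YAW=-0.104
def cw(p):
    p=np.array(p,float); c,s=np.cos(YAW),np.sin(YAW)
    return np.array([C[0]+c*p[0]-s*p[1],C[1]+s*p[0]+c*p[1],p[2]])
def go(pos,ya,n=None,grip=False,quiet=False):
    """pos world target of TCP; ya world angle of tool y axis (mod pi)"""
    s=r.sense(); p0=np.array(s['position']); R0=R.from_rotvec(s['eef_rot'])
    pos=np.array(pos,float)
    best=None
    for k in (0,np.pi):
        a=ya+k; y=np.array([np.cos(a),np.sin(a),0]); z=np.array([0,0,-1.]); x=np.cross(y,z)
        R1=R.from_matrix(np.c_[x,y,z]); w=(R0.inv()*R1).as_rotvec()
        if best is None or np.linalg.norm(w)<np.linalg.norm(best[1]): best=(R1,w)
    R1,w=best; d=pos-p0
    m=max(np.linalg.norm(d)/60, np.degrees(np.linalg.norm(w))/10.5)
    n=n or max(1,int(np.ceil(m)))
    print('t',round(s['clock'],2),'at',p0.round(1),'F',np.round(s['ft_force'],1),'open',round(s['opening'],1),'dist',d.round(1),'turn deg',np.degrees(w).round(1),'n',n)
    rows=[]
    for i in range(n):
        Ri=R0*R.from_rotvec(w*i/n); t=Ri.inv().apply(d/n)/10; rows.append([*t.round(2),*(np.degrees(w)/n/8).round(2)])
    if not quiet:
        print(*[str([float(v)+0.0 for v in x]) for x in rows],sep=',\n')
E
python3 - <<'E'
from h import *
print(cw([-105,-90,185]),cw([-128,0,130]),cw([-148,78,162]))
p=cw([-105,-90,0]); p[2]=215; go(p,np.pi/2+YAW)
E
```

```text
[468.22419221  81.88660698 185.        ] [454.6916003  173.78801588 130.        ] [442.89704752 253.44282442 162.        ]
t 0.7 at [305.6 601.8 210.5] F [-0.6 -1.6  0.2] open 85.5 dist [ 162.7 -520.     4.5] turn deg [ -0.  -0. -21.] n 10
[-3.8, -3.9, -0.04, 0.0, 0.0, -0.26],
[-3.66, -4.04, -0.04, 0.0, 0.0, -0.26],
[-3.51, -4.17, -0.04, 0.0, 0.0, -0.26],
[-3.35, -4.29, -0.04, 0.0, 0.0, -0.26],
[-3.2, -4.41, -0.04, 0.0, 0.0, -0.26],
[-3.03, -4.53, -0.04, 0.0, 0.0, -0.26],
[-2.86, -4.63, -0.04, 0.0, 0.0, -0.26],
[-2.69, -4.74, -0.04, 0.0, 0.0, -0.26],
[-2.52, -4.83, -0.04, 0.0, 0.0, -0.26],
[-2.34, -4.92, -0.04, 0.0, 0.0, -0.26]
```

>>> {"op": "jog_arm", "data": {
  "commands": [
    [-3.8,-3.9,-0.1,0,0,-0.26],
    [-3.7,-4.0,-0.1,0,0,-0.26],
    [-3.5,-4.2,-0.1,0,0,-0.26],
    [-3.4,-4.3,0,0,0,-0.26],
    [-3.2,-4.4,0,0,0,-0.26],
    [-3.0,-4.5,0,0,0,-0.26],
    [-2.9,-4.6,0,0,0,-0.26],
    [-2.7,-4.7,0,0,0,-0.26],
    [-2.5,-4.8,0,0,0,-0.26],
    [-2.3,-4.9,0,0,0,-0.26]
  ],
  "hand": 0.4
}}

```text
clock: 1.95
position: [474.9, 72.0, 214.0]
eef_rot: [0.14, 3.135, 0.007]
ft_force: [0.8, 0.5, -0.5]
opening: 51.3
```

```bash
python3 - <<'E'
from h import *
p=cw([-105,-90,0]); p[2]=215; go(p,np.pi/2+YAW)
snap('wrist','w1'); print(proj('wrist',[cw([-105,-90,185]),cw([-128,0,130]),cw([-148,78,162]),cw([-88,-125,135]),cw([-88,125,135]),cw([88,125,135]),cw([88,-125,135])]).round())
E
```

```text
t 1.95 at [474.9  72.  214. ] F [ 0.8  0.5 -0.5] open 51.3 dist [-6.7  9.9  1. ] turn deg [0.3 0.2 0.9] n 1
[0.75, 0.92, -0.1, 0.03, 0.02, 0.11]
[[343. 208.]
 [442. 164.]
 [567. 145.]
 [299. 208.]
 [578. 211.]
 [535. 367.]
 [301. 366.]]
```

View pics/w1.png

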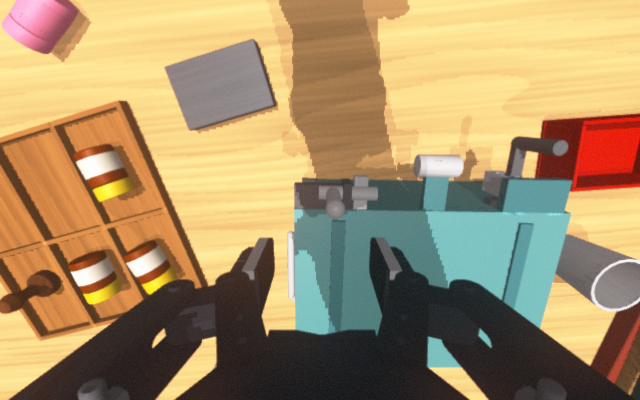

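```bash
python3 - <<'E'
from h import *
from scipy.optimize import least_squares
im=cv2.imread('pics/w1.png'); cv2.imwrite('pics/w1c.png',cv2.resize(im[120:290,270:600],None,fx=2.4,fy=2.4,interpolation=cv2.INTER_CUBIC))
L=np.array([(-87.5,-125,135),(-87.5,125,135),(-148,78,162),(-128,0,130)],float)
uv=[(296,210),(570,212),(560,148),(439,166)]
def T(p): return np.c_[L[:,:2]@np.array([[np.cos(p[2]),np.sin(p[2])],[-np.sin(p[2]),np.cos(p[2])]])+p[:2],L[:,2]]
f=lambda p:(proj('wrist',T(p))-uv).ravel()
s=least_squares(f,[580,160,-.1]); print(s.x,f(s.x).reshape(-1,2).round(1).tolist())
go(r.sense()['position'],np.pi/2+YAW,quiet=True)
E
```

```text
[ 5.83189419e+02  1.55932956e+02 -1.05784803e-01] [[-2.2, 0.3], [2.3, 1.3], [1.4, -0.4], [-1.6, -0.2]]
t 2.0 at [476.4  65.1 214.2] F [ 0.2 -9.6  0.2] open 50.9 dist [0. 0. 0.] turn deg [0.2 0.2 0.6] n 1
```

View pics/w1c.png

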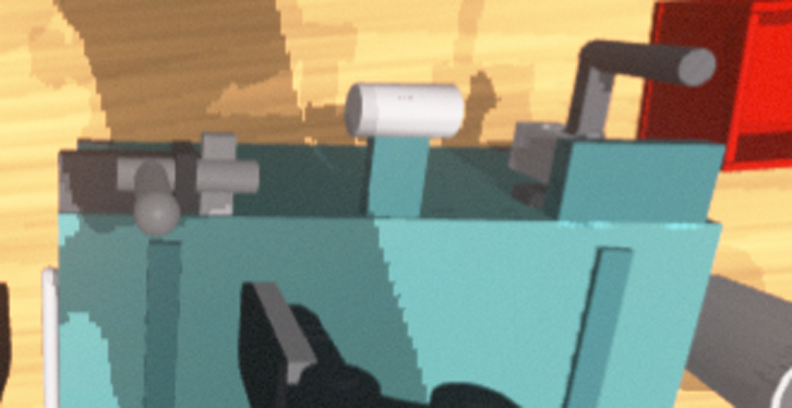

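>>> {"op": "jog_arm", "data": {
  "commands": [
    [0.9,1.6,0,0,0,0.1],
    [0,0,0,0,0,0],
    [0,0,0,0,0,0]
  ]
}}

```text
clock: 2.38
position: [469.6, 79.7, 214.6]
eef_rot: [0.174, 3.132, 0.005]
ft_force: [0.1, -0.8, 0.4]
opening: 51.2
```

```bash
python3 - <<'E'
from h import *
from scipy.optimize import least_squares
p=cw([-105,-90,0]); p[2]=215; go(p,np.pi/2+YAW)
snap('wrist','w2'); print(proj('wrist',[cw([-105,-90,185]),cw([-128,0,130]),cw([-148,78,162]),cw([-88,-125,135]),cw([-88,125,135])]).round()); print(r.sense()['position'])
im=cv2.imread('pics/w2.png'); cv2.imwrite('pics/w2c.png',cv2.resize(im[120:290,270:600],None,fx=2.4,fy=2.4,interpolation=cv2.INTER_CUBIC))
E
```

```text
t 2.38 at [469.6  79.7 214.6] F [ 0.1 -0.8  0.4] open 51.2 dist [-1.4  2.2  0.4] turn deg [ 0.2  0.3 -0.4] n 1
[0.16, 0.2, -0.04, 0.02, 0.04, -0.05]
[[323. 218.]
 [425. 171.]
 [546. 152.]
 [283. 217.]
 [561. 215.]]
[469.54187591  79.86319867 214.59964422]
```

View pics/w2c.png

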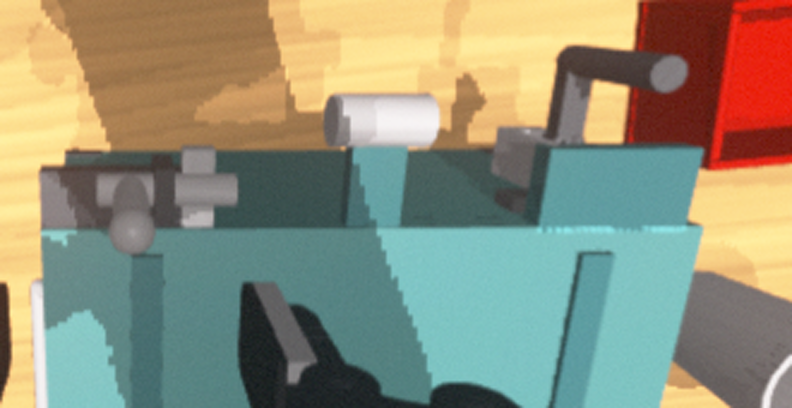

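```bash
sed -i 's/^C=.*$/C=np.array([581.5,162.]); YAW=-0.104/' h.py; python3 - <<'E'
from h import *
p=cw([-105,-91,0]); p[2]=156; go(p,np.pi/2+YAW,n=3)
E
```

```text
t 2.42 at [469.5  79.9 214.6] F [-0.   0.   0.1] open 51.5 dist [ -1.9   2.5 -58.6] turn deg [ 0.2  0.3 -0.4] n 3
[0.08, 0.07, 1.95, 0.01, 0.01, -0.02],
[0.08, 0.07, 1.95, 0.01, 0.01, -0.02],
[0.08, 0.07, 1.95, 0.01, 0.01, -0.02]
```

>>> {"op": "jog_arm", "data": {
  "commands": [
    [0.1,0.1,2.0,0,0,0],
    [0.1,0.1,2.0,0,0,0],
    [0,0,1.9,0,0,0],
    [0,0,0,0,0,0]
  ]
}}

```text
clock: 2.92
position: [468.8, 82.8, 154.5]
eef_rot: [0.17, 3.131, 0.006]
ft_force: [0.2, -0.3, -0.2]
opening: 51.3
```

>>> {"op": "jog_arm", "data": {
  "commands": [
    [0,0,0,0,0,0],
    [0,0,0,0,0,0],
    [0,0,0,0,0,0],
    [0,0,0,0,0,0]
  ],
  "hand": 1
}}

```text
clock: 3.42
position: [469.5, 83.1, 156.3]
eef_rot: [0.169, 3.129, 0.007]
ft_force: [1.1, 1.0, -8.1]
opening: 8.3
```

```bash
python3 - <<'E'
from h import *
go(r.sense()['position']+cw([0,-31,0])-cw([0,0,0]),np.pi/2+YAW,n=5)
E
```

```text
t 3.42 at [469.5  83.1 156.3] F [ 1.1  1.  -8.1] open 8.3 dist [ -3.2 -30.8   0. ] turn deg [ 0.3  0.4 -0.2] n 5
[0.0, -0.62, 0.0, 0.01, 0.01, -0.01],
[0.0, -0.62, 0.0, 0.01, 0.01, -0.01],
[0.0, -0.62, 0.0, 0.01, 0.01, -0.01],
[0.0, -0.62, 0.0, 0.01, 0.01, -0.01],
[0.0, -0.62, 0.0, 0.01, 0.01, -0.01]
```

>>> {"op": "jog_arm", "data": {
  "commands": [
    [0,0,0,0,0,0],
    [0,0,0,0,0,0]
  ]
}}

```text
clock: 3.68
position: [469.5, 83.1, 156.2]
eef_rot: [0.169, 3.129, 0.007]
ft_force: [0.7, 0.2, -4.5]
opening: 8.1
```

```bash
python3 - <<'E'
from h import *
snap('wrist','w3')
E
```

```text
(no output)
```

View pics/w3.png

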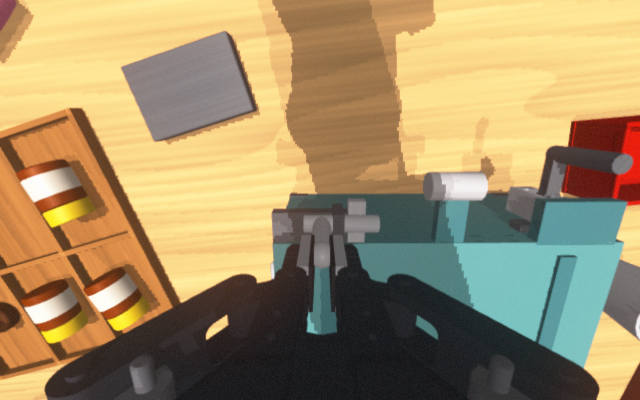

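```bash
python3 - <<'E'
from h import *
im=cv2.imread('pics/w3.png'); cv2.imwrite('pics/w3c.png',cv2.resize(im[180:350,250:400],None,fx=3.5,fy=3.5,interpolation=cv2.INTER_CUBIC))
p=r.sense()['position']; print(proj('wrist',[p,p+[0,0,19],cw([-105,-91,185]),cw([-105,-92,147])]))
E
```

```text
[[320.07852198 237.04422796]
 [320.10568501 251.0760159 ]
 [318.42230334 256.50425881]
 [317.15054125 228.64609859]]
```

View pics/w3c.png

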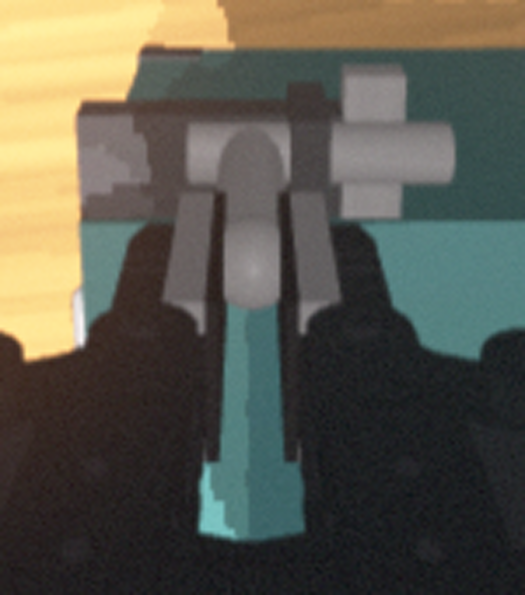

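>>> {"op": "jog_arm", "data": {
  "commands": [
    [0,-0.6,0,0,0,0],
    [0,-0.6,0,0,0,0],
    [0,-0.6,0,0,0,0],
    [0,-0.6,0,0,0,0],
    [0,-0.6,0,0,0,0],
    [0,-0.3,0,0,0,0],
    [0,0,0,0,0,0]
  ]
}}

```text
clock: 4.6
position: [466.4, 53.8, 156.2]
eef_rot: [0.163, 3.127, 0.018]
ft_force: [1.4, -2.1, -4.5]
opening: 7.8
```

```bash
python3 - <<'E'
from h import *
print((r.sense()['position']-[469.5,83.1,156.2]), r.sense()['ft_force'],r.sense()['opening'])
snap('wrist','w4')
im=cv2.imread('pics/w4.png'); cv2.imwrite('pics/w4c.png',cv2.resize(im[160:350,250:450],None,fx=3,fy=3,interpolation=cv2.INTER_CUBIC))
E
```

```text
[ -3.07116234 -29.3077961    0.03290565] [ 1.36609521 -2.0824197  -4.50433076] 7.759920783015769
```

View pics/w4c.png

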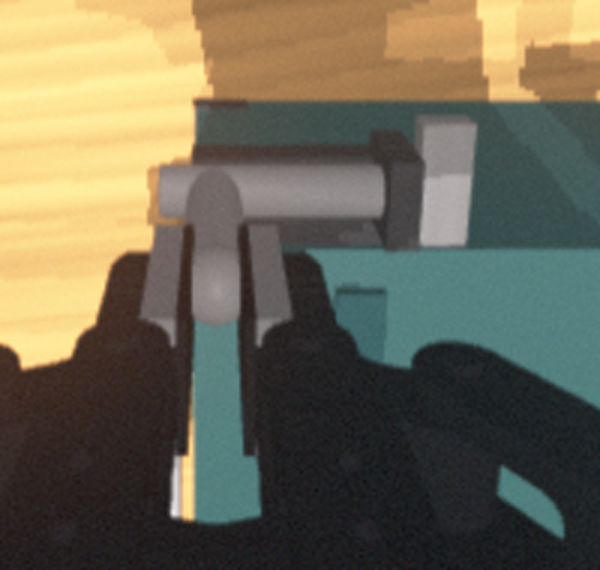

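>>> {"op": "jog_arm", "data": {
  "commands": [
    [0,-0.2,0,0,0,0],
    [0,0,0,0,0,0]
  ]
}}

```text
clock: 4.9
position: [466.5, 53.8, 156.2]
eef_rot: [0.16, 3.127, 0.022]
ft_force: [2.3, 2.4, -4.4]
opening: 7.9
```

>>> {"op": "jog_arm", "data": {
  "commands": [
    [0,0,0,0,0,0],
    [0,0,0,0,0,0],
    [0,0,-2,0,0,0],
    [0,0,-3,0,0,0],
    [0,0,0,0,0,0]
  ],
  "hand": 0.34
}}

```text
clock: 5.52
position: [466.0, 50.6, 208.0]
eef_rot: [0.164, 3.127, 0.019]
ft_force: [-0.7, 0.1, 0.1]
opening: 56.3
```

```bash
python3 - <<'E'
from h import *
p=cw([-128,0,0]); p[2]=205; go(p,np.pi/2+YAW,n=4)
E
```

```text
t 5.53 at [466.   50.6 208. ] F [-0.7  0.1  0.1] open 56.3 dist [-11.8 124.7  -3. ] turn deg [ 0.7  0.6 -0.1] n 4
[0.62, 3.07, 0.11, 0.02, 0.02, 0.0],
[0.62, 3.07, 0.1, 0.02, 0.02, 0.0],
[0.62, 3.07, 0.09, 0.02, 0.02, 0.0],
[0.62, 3.07, 0.08, 0.02, 0.02, 0.0]
```

>>> {"op": "jog_arm", "data": {
  "commands": [
    [0.62,3.07,0.1,0.02,0.02,0],
    [0.62,3.07,0.1,0.02,0.02,0],
    [0.62,3.07,0.1,0.02,0.02,0],
    [0.62,3.07,0.1,0.02,0.02,0],
    [0,0,0,0,0,0],
    [0,0,0,0,0,0]
  ]
}}

```text
clock: 6.28
position: [453.4, 176.1, 202.4]
eef_rot: [-0.17, -3.134, 0.001]
ft_force: [-0.2, 0.0, 0.3]
opening: 56.3
```

```bash
python3 - <<'E'
from h import *
snap('wrist','w5'); print(proj('wrist',[cw([-105,-121,185]),cw([-128,0,130]),cw([-148,78,162]),cw([-88,-125,135]),cw([-88,125,135]),cw([-128,-18,140]),cw([-128,18,140])]).round())
im=cv2.imread('pics/w5.png'); cv2.imwrite('pics/w5c.png',cv2.resize(im[120:290,160:490],None,fx=2.4,fy=2.4,interpolation=cv2.INTER_CUBIC))
p=cw([-128,0,0]); p[2]=112; go(p,np.pi/2+YAW,n=4)
E
```

```text
[[146. 260.]
 [320. 205.]
 [426. 190.]
 [178. 250.]
 [462. 249.]
 [298. 208.]
 [341. 208.]]
t 6.33 at [453.4 176.1 202.4] F [-0.9 -0.3 -0.4] open 56.6 dist [  0.8  -0.8 -90.4] turn deg [-0.  -0.2 -0.3] n 4
[-0.03, -0.02, 2.26, 0.0, -0.01, -0.01],
[-0.03, -0.02, 2.26, 0.0, -0.01, -0.01],
[-0.02, -0.02, 2.26, 0.0, -0.01, -0.01],
[-0.02, -0.02, 2.26, 0.0, -0.01, -0.01]
```

View pics/w5c.png

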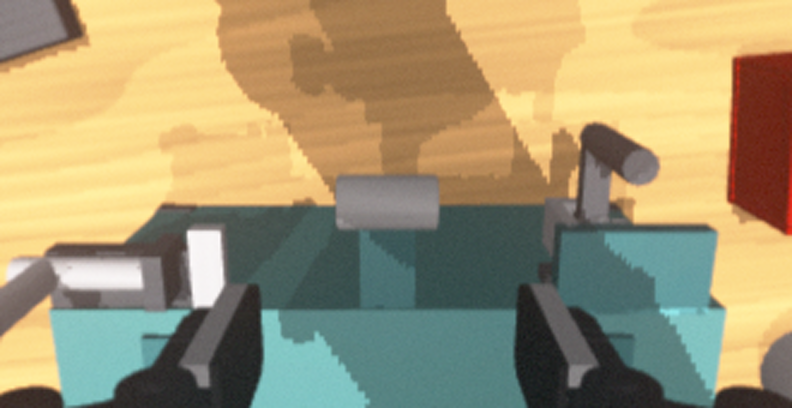

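>>> {"op": "jog_arm", "data": {
  "commands": [
    [0,0,2.3,0,0,0],
    [0,0,2.3,0,0,0],
    [0,0,2.3,0,0,0],
    [0,0,2.0,0,0,0],
    [0,0,0,0,0,0]
  ]
}}

```text
clock: 6.95
position: [454.3, 171.6, 111.3]
eef_rot: [-0.18, -3.135, 0.0]
ft_force: [0.4, 0.1, 0.9]
opening: 56.4
```

>>> {"op": "jog_arm", "data": {
  "commands": [
    [0,0,0,0,0,0],
    [0,0,0,0,0,0],
    [0,0,0,0,0,0],
    [0,0,0,0,0,0]
  ],
  "hand": 1
}}

```text
clock: 7.45
position: [455.5, 175.4, 115.0]
eef_rot: [0.177, 3.135, 0.01]
ft_force: [0.1, 0.2, -6.0]
opening: 33.1
```

```bash
cat > lid.py <<'E'
from h import *
import sys
s=r.sense(); print(s['clock'],s['position'],s['ft_force'],s['opening'])
fn=sys.argv[1]; im=snap('wrist',fn)
cv2.imwrite(f'pics/{fn}c.png',cv2.resize(im[120:400,:,::-1],None,fx=1.25,fy=1.6,interpolation=cv2.INTER_CUBIC)[:600,:800])
for th in (0,.02,.045,.055,.065):
    def m(x,y,z):
        dx,dz=x-88,z-125; return cw([88+dx*np.cos(th)+dz*np.sin(th)*1, y, 125-dx*np.sin(th)+dz*np.cos(th)])
    print(th,proj('wrist',[m(-88,-125,135),m(-88,125,135),m(-128,0,130)]).round(1).tolist())
E
python3 lid.py w6
```

```text
7.45 [455.51384129 175.43386682 114.97781192] [ 0.14072269  0.15868034 -6.03171163] 33.14530552941398
0 [[106.6, 314.5], [533.0, 308.9], [319.7, 245.6]]
0.02 [[102.3, 318.9], [537.3, 313.1], [319.7, 249.2]]
0.045 [[96.7, 324.8], [542.8, 318.8], [319.7, 254.2]]
0.055 [[94.4, 327.2], [545.1, 321.2], [319.7, 256.4]]
0.065 [[92.1, 329.8], [547.4, 323.7], [319.7, 258.6]]
```

View pics/w6.png

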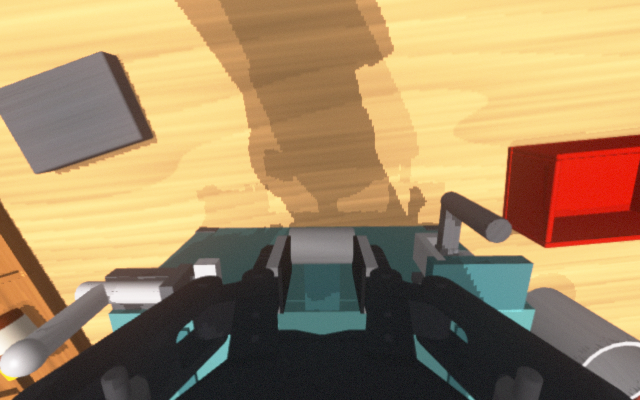

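>>> {"op": "jog_arm", "data": {
  "commands": [
    [0,0,-0.4,0,0,0],
    [0,0,-0.4,0,0,0],
    [0,0,-0.3,0,0,0],
    [0,0,0,0,0,0],
    [0,0,0,0,0,0]
  ]
}}

```text
clock: 8.12
position: [456.7, 175.3, 127.6]
eef_rot: [0.179, 3.132, 0.012]
ft_force: [1.1, 2.0, -5.3]
opening: 32.9
```

```bash
python3 lid.py w7
```

```text
8.125 [456.67914391 175.29254627 127.6105809 ] [ 1.0710336   1.97562701 -5.3149946 ] 32.854024958519915
0 [[120.6, 299.8], [518.8, 294.1], [319.6, 234.8]]
0.02 [[116.8, 303.6], [522.6, 297.8], [319.6, 238.0]]
0.045 [[112.0, 308.8], [527.4, 302.8], [319.7, 242.3]]
0.055 [[110.0, 310.9], [529.4, 304.9], [319.7, 244.1]]
0.065 [[108.0, 313.2], [531.4, 307.0], [319.7, 246.1]]
```

View pics/w7.png

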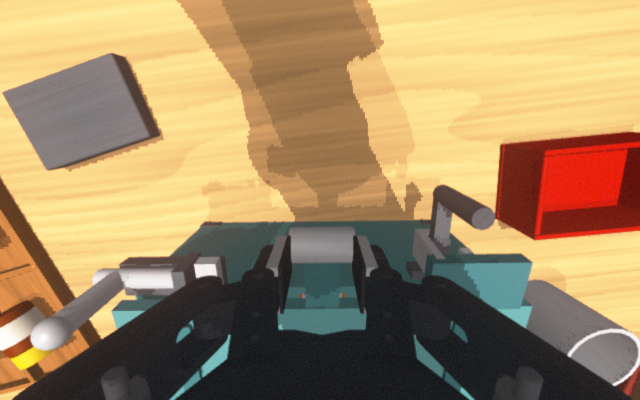

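```bash
python3 - <<'E'
import cv2,numpy as np
a=cv2.imread('pics/w6.png');b=cv2.imread('pics/w7.png')
f=lambda i:np.hstack([cv2.resize(i[290:330,90:140],None,fx=7,fy=7),cv2.resize(i[290:330,505:555],None,fx=7,fy=7)])
cv2.imwrite('pics/w67.png',np.vstack([f(a),f(b)]))
E
```

```text
(no output)
```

View pics/w67.png

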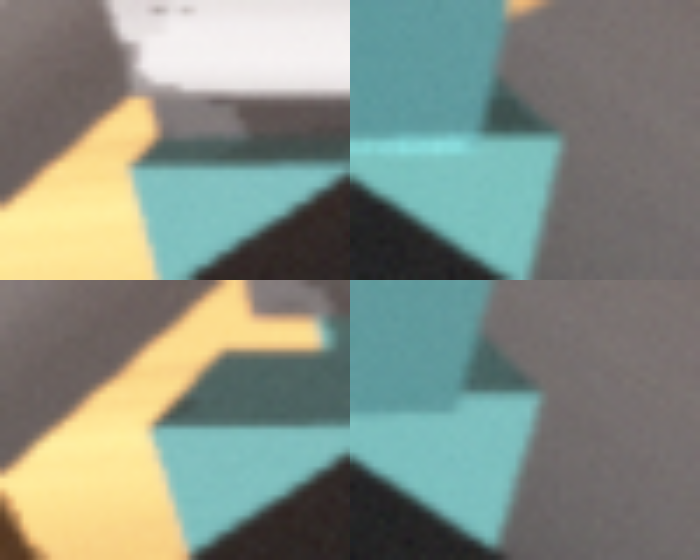

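>>> {"op": "jog_arm", "data": {
  "commands": [
    [0,0,0.15,0,0,0],
    [0,0,0,0,0,0]
  ]
}}

```text
clock: 8.43
position: [456.5, 175.3, 125.9]
eef_rot: [0.179, 3.133, 0.012]
ft_force: [1.8, 1.1, -3.5]
opening: 33.0
```

```bash
python3 lid.py w8;  python3 - <<'E'
import cv2,numpy as np
b=cv2.imread('pics/w8.png')
f=lambda i:np.hstack([cv2.resize(i[290:330,90:140],None,fx=7,fy=7),cv2.resize(i[290:330,505:555],None,fx=7,fy=7)])
cv2.imwrite('pics/w8c.png',f(b))
E
```

```text
8.425 [456.4991801  175.31624564 125.94564146] [ 1.82674482  1.09105623 -3.48796427] 33.041697561574466
0 [[118.9, 301.6], [520.5, 296.0], [319.6, 236.2]]
0.02 [[115.1, 305.6], [524.4, 299.8], [319.6, 239.4]]
0.045 [[110.2, 310.8], [529.3, 304.8], [319.7, 243.8]]
0.055 [[108.2, 313.0], [531.3, 306.9], [319.7, 245.7]]
0.065 [[106.1, 315.3], [533.4, 309.1], [319.7, 247.7]]
```

View pics/w8c.png

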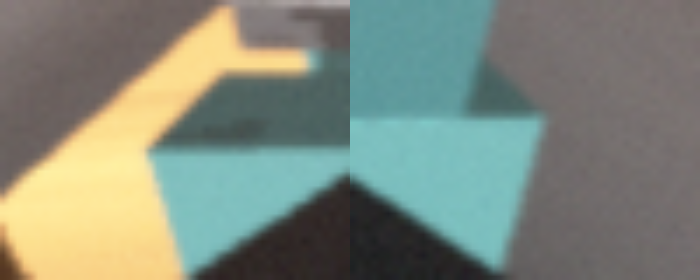

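>>> {"op": "jog_arm", "data": {
  "commands": [
    [0,0,0,0,0,0],
    [0,0,0,0,0,0],
    [0,0,0,0,0,0],
    [0,0,-3,0,0,0],
    [0,0,-3,0,0,0],
    [0,0,-2,0,0,0],
    [0,0,0,0,0,0]
  ],
  "hand": 0.34
}}

```text
clock: 9.35
position: [456.0, 174.1, 208.2]
eef_rot: [0.18, 3.133, 0.011]
ft_force: [0.8, 0.4, -0.2]
opening: 56.3
```

```bash
python3 lid.py w9;  python3 - <<'E'
import cv2,numpy as np
from h import *
b=cv2.imread('pics/w9.png')
cv2.imwrite('pics/w9c.png',cv2.resize(b[140:300,160:480],None,fx=2.5,fy=2.5))
p=cw([-148,78,0]); p[2]=205; go(p,np.pi/2+YAW,n=3)
E
```

```text
9.35 [456.01821141 174.12063378 208.21331912] [ 0.84026969  0.37964987 -0.20956808] 56.29985986700782
0 [[182.1, 246.2], [461.0, 242.4], [321.2, 199.9]]
0.02 [[180.3, 248.1], [462.9, 244.3], [321.3, 201.4]]
0.045 [[178.0, 250.8], [465.2, 246.9], [321.3, 203.6]]
0.055 [[177.1, 251.9], [466.2, 248.0], [321.3, 204.5]]
0.065 [[176.2, 253.0], [467.2, 249.1], [321.4, 205.5]]
t 9.4 at [455.6 173.9 207.4] F [-0.3  0.2 -0.1] open 56.4 dist [-13.2  81.   -2.4] turn deg [ 0.3  0.1 -0.6] n 3
[0.75, 2.63, 0.09, 0.01, 0.0, -0.03],
[0.74, 2.63, 0.09, 0.01, 0.0, -0.03],
[0.73, 2.64, 0.08, 0.01, 0.0, -0.03]
```

View pics/w9c.png

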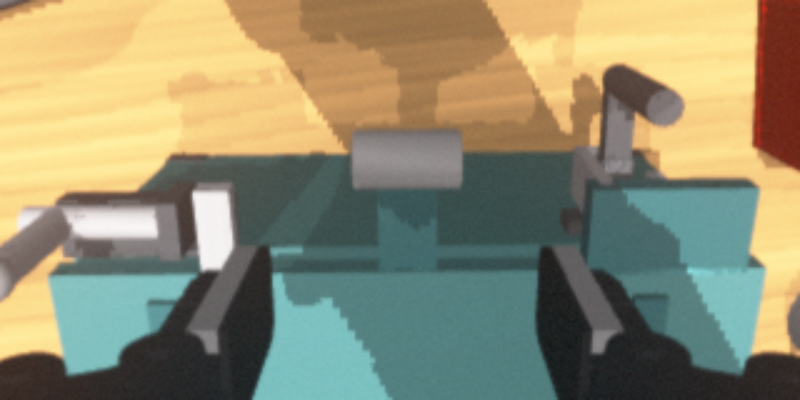

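```bash
python3 lid.py w10;  python3 - <<'E'
import cv2,numpy as np
from h import *
b=cv2.imread('pics/w10.png')
f=lambda i:np.hstack([cv2.resize(i[230:270,160:210],None,fx=7,fy=7),cv2.resize(i[230:270,440:490],None,fx=7,fy=7)])
cv2.imwrite('pics/w10c.png',f(b))
print(r.sense()['position'])
E
```

```text
9.4 [455.59976167 173.92192555 207.35778675] [-0.30511012  0.23234873 -0.10782662] 56.363593208423204
0 [[182.2, 246.9], [461.7, 243.2], [321.6, 200.5]]
0.02 [[180.4, 248.9], [463.5, 245.2], [321.6, 202.1]]
0.045 [[178.1, 251.5], [465.9, 247.7], [321.6, 204.3]]
0.055 [[177.1, 252.6], [466.9, 248.8], [321.7, 205.2]]
0.065 [[176.2, 253.8], [467.9, 249.9], [321.7, 206.2]]
[455.23182907 173.75539456 206.6803298 ]
```

View pics/w10c.png

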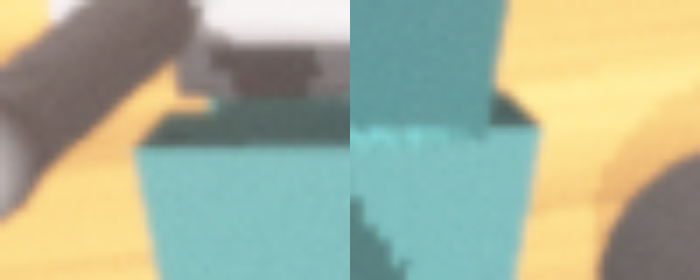

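>>> {"op": "jog_arm", "data": {
  "commands": [
    [0.75,2.65,0.05,0,0,0],
    [0.75,2.65,0.05,0,0,0],
    [0.75,2.65,0,0,0,0],
    [0,0,0,0,0,0],
    [0,0,0,0,0,0]
  ]
}}

```text
clock: 10.07
position: [439.9, 255.5, 201.1]
eef_rot: [-0.182, -3.132, -0.0]
ft_force: [-0.0, -0.4, -0.9]
opening: 56.1
```

```bash
python3 - <<'E'
import cv2,numpy as np
from h import *
snap('wrist','w11')
b=cv2.imread('pics/w11.png')
cv2.imwrite('pics/w11c.png',cv2.resize(b[140:300,220:420],None,fx=3,fy=3))
print(proj('wrist',[cw([-148,78,162])]))
p=cw([-148,78,0]); p[2]=134; go(p,np.pi/2+YAW,n=3)
E
```

```text
[[319.87800516 219.55383411]]
t 10.12 at [439.9 255.5 201.2] F [-1.   0.3 -0.2] open 56.7 dist [  2.5  -0.6 -67.2] turn deg [ 0.  -0.2 -0.7] n 3
[-0.09, -0.01, 2.24, 0.0, -0.01, -0.03],
[-0.09, -0.01, 2.24, 0.0, -0.01, -0.03],
[-0.09, -0.01, 2.24, 0.0, -0.01, -0.03]
```

View pics/w11c.png

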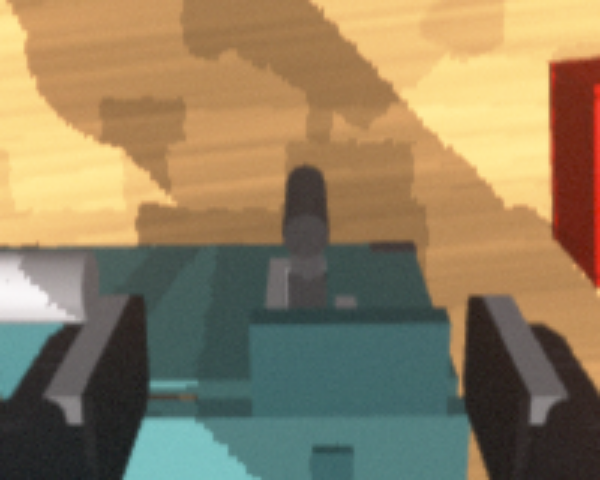

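>>> {"op": "jog_arm", "data": {
  "commands": [
    [-0.1,0,2.2,0,0,0],
    [-0.1,0,2.2,0,0,0],
    [0,0,2.2,0,0,0],
    [0,0,0,0,0,0]
  ]
}}

```text
clock: 10.62
position: [442.5, 252.2, 133.3]
eef_rot: [-0.189, -3.132, -0.0]
ft_force: [-0.4, -0.3, 0.8]
opening: 56.3
```

>>> {"op": "jog_arm", "data": {
  "commands": [
    [0,0,0,0,0,0],
    [0,0,0,0,0,0],
    [0,0,0,0,0,0],
    [0,0,0,0,0,0],
    [0,0,0,0,0,0]
  ],
  "hand": 1
}}

```text
clock: 11.25
position: [443.7, 254.9, 135.6]
eef_rot: [-0.188, -3.136, -0.008]
ft_force: [4.2, 0.4, -13.2]
opening: 7.0
```

>>> {"op": "jog_arm", "data": {
  "commands": [
    [0,0.6,0,0,0,0],
    [0,0.6,0,0,0,0],
    [0,0.6,0,0,0,0],
    [0,0.6,0,0,0,0],
    [0,0.3,0,0,0,0],
    [0,0,0,0,0,0]
  ]
}}

```text
clock: 12.0
position: [446.5, 281.1, 135.5]
eef_rot: [-0.189, -3.134, -0.002]
ft_force: [0.3, -5.9, -4.1]
opening: 7.3
```

```bash
python3 - <<'E'
import cv2,numpy as np
from h import *
snap('wrist','w12')
b=cv2.imread('pics/w12.png')
cv2.imwrite('pics/w12c.png',cv2.resize(b[140:340,170:450],None,fx=2.8,fy=2.8))
E
```

```text
(no output)
```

View pics/w12c.png

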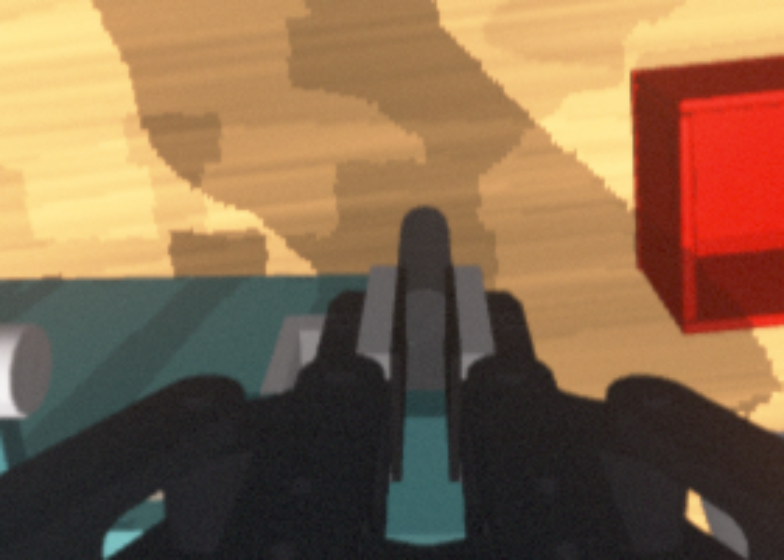

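>>> {"op": "jog_arm", "data": {
  "commands": [
    [0,0,0,0,0,0],
    [0,0,0,0,0,0],
    [0,0,0,0,0,0],
    [0,0,-3,0,0,0],
    [0,0,-3,0,0,0],
    [0,0,-1,0,0,0],
    [0,0,0,0,0,0]
  ],
  "hand": 0.34
}}

```text
clock: 12.92
position: [447.4, 283.6, 208.9]
eef_rot: [0.188, 3.136, 0.009]
ft_force: [-0.2, -0.1, -0.4]
opening: 56.5
```

```bash
python3 - <<'E'
from h import *
snap('wrist','w13')
print(proj('wrist',[cw([-148,104,162])]))
p=cw([-127.5,0,0]); p[2]=200; go(p,np.pi/2+YAW,n=4)
E
```

```text
[[316.28333216 210.86170696]]
t 12.97 at [447.2 283.5 208.4] F [ 0.5 -0.1  0.2] open 56.2 dist [   7.5 -108.2   -8.4] turn deg [ 0.3 -0.  -0.9] n 4
[-0.51, -2.66, 0.2, 0.01, 0.0, -0.03],
[-0.5, -2.67, 0.2, 0.01, 0.0, -0.03],
[-0.49, -2.67, 0.2, 0.01, 0.0, -0.03],
[-0.48, -2.67, 0.21, 0.01, 0.0, -0.03]
```

View pics/w13.png

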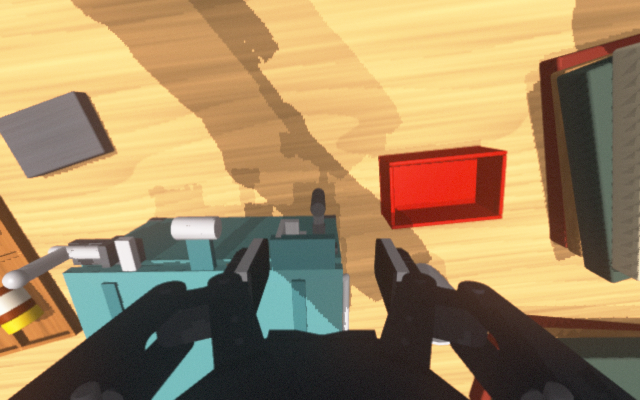

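>>> {"op": "jog_arm", "data": {
  "commands": [
    [-0.5,-2.7,0.2,0,0,0],
    [-0.5,-2.7,0.2,0,0,0],
    [-0.5,-2.7,0.2,0,0,0],
    [-0.5,-2.6,0.2,0,0,0],
    [0,0,0,0,0,0],
    [0,0,0,0,0,0]
  ]
}}

```text
clock: 13.72
position: [451.9, 171.4, 193.7]
eef_rot: [-0.185, -3.13, -0.0]
ft_force: [0.4, -0.3, 0.1]
opening: 56.1
```

```bash
python3 - <<'E'
from h import *
p=cw([-127.5,0,0]); p[2]=122; go(p,np.pi/2+YAW,n=4)
E
```

```text
t 13.72 at [451.9 171.4 193.7] F [ 0.4 -0.3  0.1] open 56.1 dist [  2.8   3.9 -71.7] turn deg [-0.  -0.4 -0.8] n 4
[-0.07, 0.1, 1.79, 0.0, -0.01, -0.03],
[-0.07, 0.1, 1.79, 0.0, -0.01, -0.03],
[-0.06, 0.1, 1.79, 0.0, -0.01, -0.03],
[-0.06, 0.1, 1.79, 0.0, -0.01, -0.03]
```

>>> {"op": "jog_arm", "data": {
  "commands": [
    [-0.1,0.1,1.8,0,-0.01,-0.03],
    [-0.1,0.1,1.8,0,-0.01,-0.03],
    [0,0.1,1.8,0,-0.01,-0.03],
    [0,0,1.8,0,0,0],
    [0,0,0,0,0,0]
  ]
}}

```text
clock: 14.35
position: [453.0, 178.3, 118.1]
eef_rot: [-0.156, -3.134, 0.001]
ft_force: [1.0, -0.7, -0.5]
opening: 56.6
```

>>> {"op": "jog_arm", "data": {
  "commands": [
    [0,0,0,0,0,0],
    [0,0,0,0,0,0],
    [0,0,0,0,0,0],
    [0,0,0,0,0,0]
  ],
  "hand": 1
}}

```text
clock: 14.85
position: [452.7, 175.5, 118.9]
eef_rot: [-0.158, -3.133, 0.007]
ft_force: [0.3, -2.4, -4.8]
opening: 33.9
```

```bash
cat > arc.py <<'E'
from h import *
import sys
th0,th1=float(sys.argv[1]),float(sys.argv[2]); n=int(sys.argv[3])
s=r.sense(); p0=np.array(s['position']); R0=R.from_rotvec(s['eef_rot'])
f=lambda t: cw([88-216.06*np.cos(t+.0231),0,125+216.06*np.sin(t+.0231)])
print(s['clock'],p0.round(1),s['ft_force'].round(1),'tcp minus ref(th0):',(p0-f(th0)).round(1))
ref=f(th0); ths=np.linspace(th0,th1,n+1)
for a,b in zip(ths[:-1],ths[1:]): print([float(v)+0. for v in (R0.inv().apply(f(b)-f(a))/10).round(2)])
E
python3 arc.py 0.052 1.62 22
```

```text
14.85 [452.7 175.5 118.9] [ 0.3 -2.4 -4.8] tcp minus ref(th0): [ -2.    0.3 -22.3]
[-0.16, -0.01, -1.53]
[-0.27, -0.01, -1.52]
[-0.38, -0.01, -1.49]
[-0.48, -0.01, -1.46]
[-0.59, -0.01, -1.42]
[-0.69, -0.01, -1.38]
[-0.78, -0.01, -1.33]
[-0.88, -0.01, -1.27]
[-0.96, -0.01, -1.2]
[-1.05, -0.01, -1.13]
[-1.12, -0.01, -1.05]
[-1.2, -0.01, -0.97]
[-1.26, -0.01, -0.88]
[-1.32, -0.01, -0.79]
[-1.37, -0.01, -0.69]
[-1.42, -0.01, -0.59]
[-1.46, -0.01, -0.49]
[-1.49, -0.01, -0.39]
[-1.51, -0.01, -0.28]
[-1.53, -0.01, -0.17]
[-1.54, -0.01, -0.06]
[-1.54, -0.01, 0.05]
```

>>> {"op": "jog_arm", "data": {
  "commands": [
    [-0.16,0,-1.53,0,0,0],
    [-0.27,0,-1.52,0,0,0],
    [-0.38,0,-1.49,0,0,0],
    [-0.48,0,-1.46,0,0,0],
    [-0.59,0,-1.42,0,0,0],
    [-0.69,0,-1.38,0,0,0],
    [0,0,0,0,0,0]
  ]
}}

```text
clock: 15.72
position: [485.2, 172.1, 212.8]
eef_rot: [0.162, 3.13, -0.005]
ft_force: [-0.6, -2.5, -1.4]
opening: 33.6
```

```bash
python3 arc.py 0.48 1.62 16; python3 - <<'E'
from h import *
snap('scene','s2');go(r.sense()['position'],np.pi/2+YAW)
E
```

```text
15.725 [485.2 172.1 212.8] [-0.6 -2.5 -1.4] tcp minus ref(th0): [  4.5  -0.4 -16.4]
[-0.8, 0.0, -1.32]
[-0.89, 0.0, -1.25]
[-0.98, 0.0, -1.19]
[-1.06, 0.0, -1.12]
[-1.14, 0.0, -1.04]
[-1.21, 0.0, -0.95]
[-1.27, 0.0, -0.87]
[-1.33, 0.0, -0.77]
[-1.38, 0.0, -0.68]
[-1.43, 0.0, -0.58]
[-1.46, 0.0, -0.47]
[-1.49, 0.0, -0.37]
[-1.52, 0.0, -0.26]
[-1.53, 0.0, -0.15]
[-1.54, 0.0, -0.04]
[-1.54, 0.0, 0.07]
t 15.78 at [484.9 172.1 212.3] F [ 3.2 -3.2 -3.2] open 33.7 dist [0. 0. 0.] turn deg [-0.2  0.4  0.1] n 1
[0.0, 0.0, 0.0, -0.02, 0.05, 0.01]
```

View pics/s2.png

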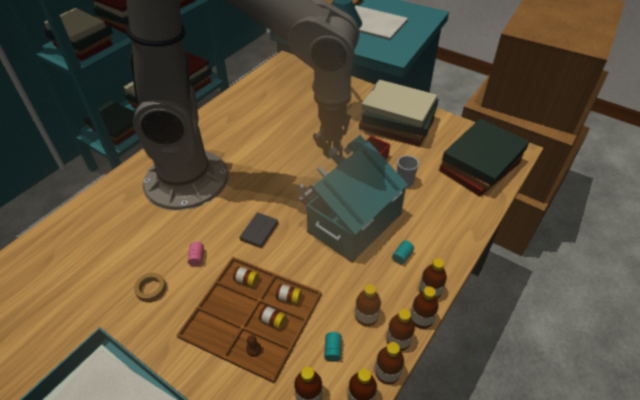

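>>> {"op": "jog_arm", "data": {
  "commands": [
    [-0.8,0,-1.3,0,0,0],
    [-0.89,0,-1.25,0,0,0],
    [-0.98,0,-1.19,0,0,0],
    [-1.06,0,-1.12,0,0,0],
    [-1.14,0,-1.04,0,0,0],
    [-1.21,0,-0.95,0,0,0],
    [0,0,0,0,0,0]
  ]
}}

```text
clock: 16.65
position: [545.2, 165.6, 278.2]
eef_rot: [0.158, 3.135, -0.014]
ft_force: [2.1, -2.5, -2.9]
opening: 33.5
```

```bash
python3 arc.py 0.95 1.65 10
```

```text
16.65 [545.2 165.6 278.2] [ 2.1 -2.5 -2.9] tcp minus ref(th0): [ -2.9   0.1 -25.4]
[-1.28, -0.01, -0.8]
[-1.33, -0.01, -0.71]
[-1.38, -0.01, -0.62]
[-1.42, -0.01, -0.52]
[-1.45, -0.01, -0.42]
[-1.48, -0.01, -0.31]
[-1.5, -0.01, -0.21]
[-1.51, -0.01, -0.11]
[-1.51, 0.0, 0.0]
[-1.51, 0.0, 0.11]
```

>>> {"op": "jog_arm", "data": {
  "commands": [
    [-1.27,0,-0.84,0,0,0],
    [-1.32,0,-0.75,0,0,0],
    [-1.37,0,-0.65,0,0,0],
    [-1.41,0,-0.55,0,0,0],
    [-1.45,0,-0.45,0,0,0],
    [-1.48,0,-0.34,0,0,0],
    [0,0,0,0,0,0]
  ]
}}

```text
clock: 17.52
position: [627.8, 156.8, 312.2]
eef_rot: [-0.158, -3.13, 0.019]
ft_force: [4.5, -1.6, -13.2]
opening: 32.2
```

```bash
python3 arc.py 1.38 1.65 4
```

```text
17.525 [627.8 156.8 312.2] [  4.5  -1.6 -13.2] tcp minus ref(th0): [ -5.3   0.2 -25.8]
[-1.44, -0.01, -0.2]
[-1.45, -0.01, -0.11]
[-1.46, 0.0, -0.01]
[-1.46, 0.0, 0.09]
```

>>> {"op": "jog_arm", "data": {
  "commands": [
    [-1.45,0,-0.2,0,0,0],
    [-1.46,0,-0.1,0,0,0],
    [-1.46,0,0,0,0,0],
    [-1.46,0,0.1,0,0,0],
    [0,0,0,0,0,0],
    [0,0,0,0,0,0]
  ]
}}

```text
clock: 18.27
position: [688.2, 150.3, 316.1]
eef_rot: [-0.161, -3.131, 0.017]
ft_force: [-1.5, -1.2, -2.6]
opening: 31.2
```

```bash
python3 arc.py 1.62 1.65 1; python3 - <<'E'
from h import *
snap('scene','s3');snap('wrist','w14')
E
```

```text
18.275 [688.2 150.3 316.1] [-1.5 -1.2 -2.6] tcp minus ref(th0): [  3.6  -0.9 -24.4]
[-0.65, 0.0, 0.05]
```

View pics/s3.png

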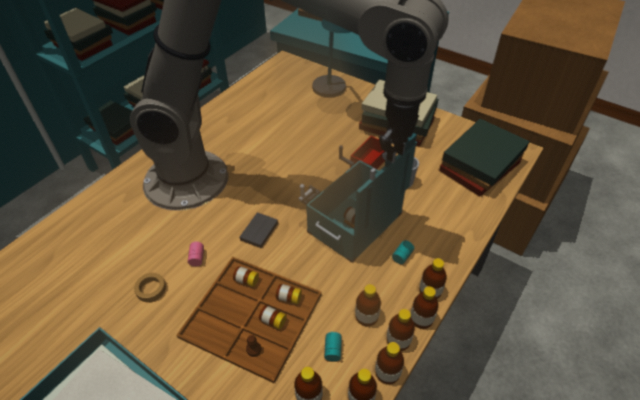

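View pics/w14.png

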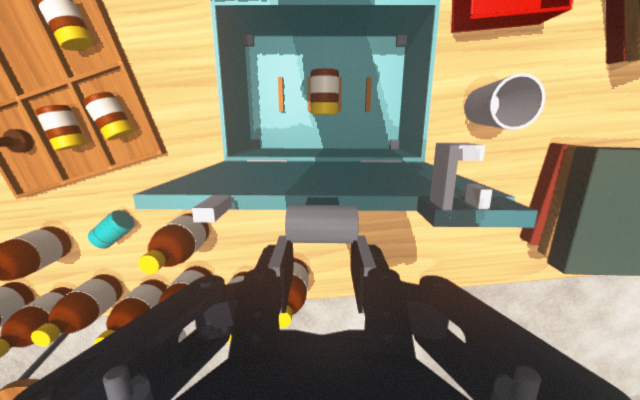

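>>> {"op": "jog_arm", "data": {
  "commands": [
    [0,0,0,0,0,0],
    [0,0,0,0,0,0],
    [0,0,0,0,0,0],
    [0,0,-3,0,0,0],
    [0,0,-4,0,0,0],
    [0,0,0,0,0,0],
    [0,0,0,0,0,0]
  ],
  "hand": 0.34
}}

```text
clock: 19.25
position: [687.8, 153.3, 389.1]
eef_rot: [-0.155, -3.133, 0.013]
ft_force: [-0.1, -0.5, 0.3]
opening: 56.5
```

```bash
python3 - <<'E'
from h import *
s=r.sense();print(s['clock'],s['position'])
snap('top','t2')
im=cv2.imread('pics/t2.png');cv2.imwrite('pics/t2c.png',cv2.resize(im[140:300,220:480],None,fx=3,fy=3,interpolation=cv2.INTER_CUBIC))
E
```

```text
19.25 [687.77874759 153.29785343 389.07464414]
```

View pics/t2c.png

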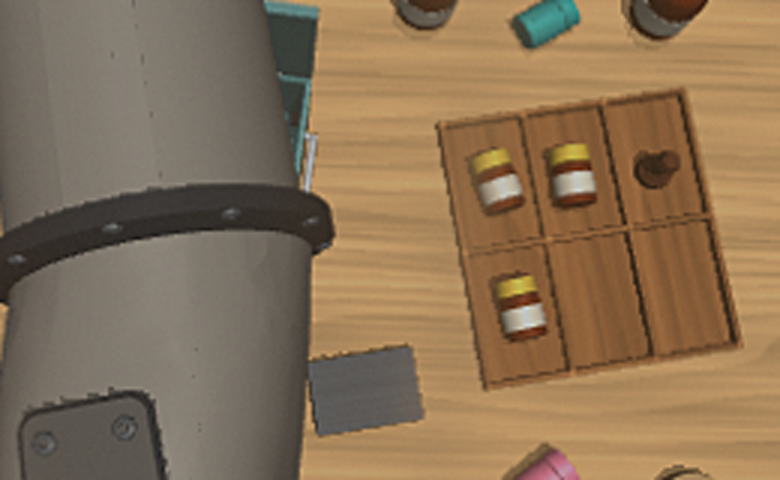

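```bash
python3 - <<'E'
from h import *
f=lambda a:np.array(a)/3+[220,140]
tr=onz('top',f([(438,123),(684,90),(742,345),(483,388)]),16); print(tr.round(),tr.mean(0))
for a,b in (((489,152),(508,208)),((569,147),(576,203)),((515,277),(525,337))):
    q=onz('top',f([a,b]),28); d=q[0]-q[1]; print(q.mean(0).round(1),np.degrees(np.arctan2(d[1],d[0])).round(1),np.linalg.norm(d).round())
print(onz('top',f([(650,172)]),20))
E
```

```text
[[ 643. -111.   16.]
 [ 689. -381.   16.]
 [ 414. -432.   16.]
 [ 364. -159.   16.]] [ 527.52058675 -270.88212458   16.        ]
[ 580.  -173.7   28. ] 18.3 63.0
[ 587.8 -252.4   28. ] 5.9 60.0
[ 447.2 -195.2   28. ] 9.1 62.0
[[ 595.37622171 -338.44697701   20.        ]]
```

```bash
python3 - <<'E'
from h import *
print(r.sense()['joint_pos'].round(2))
go([580,-120,330],np.radians(18))
E
```

```text
[-0.54  0.4   0.34  1.29 -0.13  1.48  1.26]
t 19.3 at [687.9 153.3 389.3] F [-0.7 -0.7  0.4] open 55.9 dist [-107.9 -273.3  -59.3] turn deg [-0.6  0.1 66.3] n 7
[1.14, -4.03, 0.89, -0.01, 0.0, 1.18],
[0.47, -4.16, 0.88, -0.01, 0.0, 1.18],
[-0.23, -4.19, 0.88, -0.01, 0.0, 1.18],
[-0.91, -4.09, 0.87, -0.01, 0.0, 1.18],
[-1.57, -3.89, 0.86, -0.01, 0.0, 1.18],
[-2.19, -3.58, 0.86, -0.01, 0.0, 1.18],
[-2.75, -3.17, 0.85, -0.01, 0.0, 1.18]
```

>>> {"op": "jog_arm", "data": {
  "commands": [
    [1.14,-4.0,0.5,0,0,1.18],
    [0.5,-4.2,0.5,0,0,1.18],
    [-0.2,-4.2,0.9,0,0,1.18],
    [-0.9,-4.1,0.9,0,0,1.18],
    [-1.6,-3.9,0.9,0,0,1.18],
    [-2.2,-3.6,0.9,0,0,1.18],
    [-2.8,-3.2,0.9,0,0,1.18],
    [0,0,0,0,0,0]
  ],
  "hand": 0
}}

```text
clock: 20.3
position: [569.1, -127.4, 328.9]
eef_rot: [-1.884, -2.507, 0.022]
ft_force: [0.2, -0.9, 0.1]
opening: 85.3
```

```bash
python3 - <<'E'
from h import *
go([580,-174,150],np.radians(18))
E
```

```text
t 20.3 at [ 569.1 -127.4  328.9] F [ 0.2 -0.9  0.1] open 85.3 dist [  10.9  -46.6 -178.9] turn deg [-0.8  0.2 -1.9] n 4
[-1.18, 0.0, 4.48, -0.03, 0.01, -0.06],
[-1.18, -0.02, 4.48, -0.03, 0.01, -0.06],
[-1.18, -0.05, 4.48, -0.03, 0.01, -0.06],
[-1.19, -0.08, 4.48, -0.03, 0.01, -0.06]
```

>>> {"op": "jog_arm", "data": {
  "commands": [
    [-1.2,0,4.5,-0.03,0,-0.06],
    [-1.2,0,4.5,-0.03,0,-0.06],
    [-1.2,0,4.5,-0.03,0,-0.06],
    [-1.2,0,4.4,-0.03,0,-0.06],
    [0,0,0,0,0,0],
    [0,0,0,0,0,0]
  ]
}}

```text
clock: 21.05
position: [583.4, -171.1, 144.5]
eef_rot: [1.83, 2.55, 0.001]
ft_force: [0.7, 0.1, 0.4]
opening: 85.9
```

```bash
python3 - <<'E'
from h import *
print(r.sense()['position'])
snap('wrist','w15')
print(r.sense()['position']); print(proj('wrist',[[580,-174,25],[588,-252,25],[447,-195,25]]))
E
```

```text
[ 583.41943935 -171.12672051  144.45589496]
[ 583.34454987 -171.0170394   144.47960692]
[[317.19865305 192.19363241]
 [301.59923031 260.02831448]
 [183.87521244 170.33161641]]
```

View pics/w15.png

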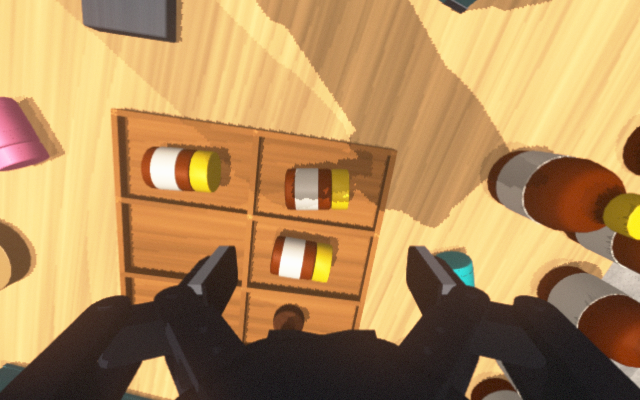

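```bash
cat >> h.py <<'E'
def cyl(x,y,z,a,L=62,D=42):
    t=np.linspace(0,2*np.pi,48); ax=np.array([np.cos(a),np.sin(a),0]); s=np.array([-np.sin(a),np.cos(a),0]); k=np.array([0,0,1.])
    ring=np.cos(t)[:,None]*s*D/2+np.sin(t)[:,None]*k*D/2
    return np.vstack([np.array([x,y,z])+ring+e*ax*L/2 for e in (-1,1)])
def fitcyl(camn,mask,z,x0,y0,a0):
    """fit cylinder silhouette to mask image by hull IoU"""
    from scipy.optimize import minimize
    K=cam(camn)
    m=mask.astype(np.uint8); S=4
    def f(q):
        P=cyl(q[0],q[1],z,q[2]/30); c=P@K[2].T+K[3]; s=c[:,:2]/c[:,2:]; s=s*(1+K[1]*(s**2).sum(1,keepdims=True)); uv=s@K[0][:2,:2].T+K[0][:2,2]
        h=cv2.convexHull((uv*16+0).astype(np.int32)); im=np.zeros_like(m); cv2.fillConvexPoly(im,h,1,shift=4)
        return -(im&m).sum()/max(1,(im|m).sum())
    best=minimize(f,[x0,y0,a0*30],method='Nelder-Mead',options=dict(initial_simplex=np.array([[x0,y0,a0*30],[x0+6,y0,a0*30],[x0,y0+6,a0*30],[x0,y0,a0*30+4]])))
    return best.x[0],best.x[1],best.x[2]/30,-best.fun
def jarmask(im,box):
    u0,v0,u1,v1=box; g=im.copy(); m=np.full(im.shape[:2],cv2.GC_BGD,np.uint8)
    m[v0-6:v1+6,u0-6:u1+6]=cv2.GC_PR_BGD; m[v0:v1,u0:u1]=cv2.GC_PR_FGD
    du,dv=(u1-u0)//4,(v1-v0)//4; m[v0+dv:v1-dv,u0+du:u1-du]=cv2.GC_FGD
    cv2.grabCut(g[:,:,::-1].copy(),m,None,np.zeros((1,65)),np.zeros((1,65)),4,cv2.GC_INIT_WITH_MASK)
    return (m==1)|(m==3)
E
python3 - <<'E'
from h import *
im=cv2.imread('pics/w15.png')[:,:,::-1]
for b,g in (((284,166,351,212),(580,-174,.31)),((269,234,335,284),(588,-252,.1)),((141,145,222,194),(447,-195,.16))):
    m=jarmask(im,b); print(m.sum(),np.round(fitcyl('wrist',m,25,*g),3))
E
```

```text
2832 [ 6.02e+02 -2.14e+02  4.88e-01 -0.00e+00]
2794 [ 6.20e+02 -3.08e+02  2.78e-01 -0.00e+00]
3474 [ 5.13148e+02 -2.45519e+02 -2.60000e-01 -0.00000e+00]h.py:50: RuntimeWarning: overflow encountered in scalar negative
  return -(im&m).sum()/max(1,(im|m).sum())
```

uint8 overflow; fix.

```bash
sed -i 's/return -(im&m).sum()/return -float((im\&m).sum())/' h.py
python3 - <<'E'
from h import *
im=cv2.imread('pics/w15.png')[:,:,::-1]
for b,g in (((284,166,351,212),(580,-174,.31)),((269,234,335,284),(588,-252,.1)),((141,145,222,194),(447,-195,.16))):
    m=jarmask(im,b); print(m.sum(),np.round(fitcyl('wrist',m,25,*g),3))
E
```

```text
2832 [ 5.78022e+02 -1.69185e+02  3.32000e-01  8.95000e-01]
2794 [ 5.87485e+02 -2.46505e+02  1.08000e-01  8.56000e-01]
3474 [ 4.47719e+02 -1.91814e+02  2.82000e-01  9.11000e-01]
```

```bash
python3 - <<'E'
from h import *
go([578.5,-170.5,5],0.32,n=5)
E
```

```text
t 21.1 at [ 583.3 -171.   144.5] F [-0.3 -0.8  0.2] open 85.2 dist [  -4.8    0.5 -139.5] turn deg [0.2 0.1 0.3] n 5
[0.05, -0.1, 2.79, 0.0, 0.0, 0.01],
[0.05, -0.09, 2.79, 0.0, 0.0, 0.01],
[0.04, -0.09, 2.79, 0.0, 0.0, 0.01],
[0.04, -0.09, 2.79, 0.0, 0.0, 0.01],
[0.04, -0.09, 2.79, 0.0, 0.0, 0.01]
```

>>> {"op": "jog_arm", "data": {
  "commands": [
    [0.1,-0.1,3,0,0,0],
    [0.1,-0.1,3,0,0,0],
    [0,-0.1,3,0,0,0],
    [0,-0.1,2.5,0,0,0],
    [0,-0.1,1.4,0,0,0],
    [0,0,0.3,0,0,0],
    [0,0,0,0,0,0]
  ]
}}

```text
clock: 21.98
position: [587.9, -167.1, 20.5]
eef_rot: [1.813, 2.545, 0.019]
ft_force: [0.4, 0.2, 0.3]
opening: 85.6
```

```bash
python3 - <<'E'
from h import *
go([578.5,-170.5,5],0.32)
E
```

```text
t 21.98 at [ 587.9 -167.1   20.5] F [0.4 0.2 0.3] open 85.6 dist [ -9.4  -3.4 -15.5] turn deg [1.1 0.4 0.7] n 1
[-0.01, -1.03, 1.53, 0.14, 0.05, 0.09]
```

>>> {"op": "jog_arm", "data": {
  "commands": [
    [0,-1.0,0,0.14,0.05,0.09],
    [0,0,0,0,0,0],
    [0,0,0,0,0,0]
  ]
}}

```text
clock: 22.35
position: [578.8, -170.8, 22.3]
eef_rot: [1.84, 2.546, 0.001]
ft_force: [0.0, 0.3, -0.4]
opening: 85.2
```

```bash
python3 - <<'E'
from h import *
go([578.5,-170.5,5],0.32)
E
```

```text
t 22.35 at [ 578.8 -170.8   22.3] F [ 0.   0.3 -0.4] open 85.2 dist [ -0.3   0.3 -17.3] turn deg [ 0.1  0.  -0. ] n 1
[0.04, -0.02, 1.73, 0.01, 0.0, -0.01]
```

>>> {"op": "jog_arm", "data": {
  "commands": [
    [0,0,0.9,0,0,0],
    [0,0,0.8,0,0,0],
    [0,0,0,0,0,0],
    [0,0,0,0,0,0]
  ]
}}

```text
clock: 22.85
position: [578.6, -170.7, 3.6]
eef_rot: [1.84, 2.546, 0.001]
ft_force: [0.1, 0.4, -0.2]
opening: 85.4
```

```bash
python3 - <<'E'
from h import *
go([578.5,-170.5,5],0.32); snap('wrist','w16')
E
```

```text
t 22.85 at [ 578.6 -170.7    3.6] F [ 0.1  0.4 -0.2] open 85.4 dist [-0.1  0.2  1.4] turn deg [ 0. -0. -0.] n 1
[0.02, 0.0, -0.14, 0.0, 0.0, 0.0]
```

View pics/w16.png

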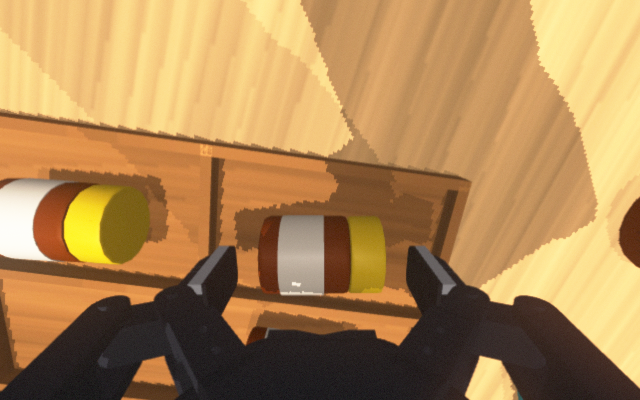

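>>> {"op": "jog_arm", "data": {
  "commands": [
    [0,0,0,0,0,0],
    [0,0,0,0,0,0],
    [0,0,0,0,0,0],
    [0,0,0,0,0,0]
  ],
  "hand": 1
}}

```text
clock: 23.4
position: [578.9, -170.8, 4.5]
eef_rot: [1.84, 2.546, 0.002]
ft_force: [-0.8, 0.1, 0.1]
opening: 60.2
```

>>> {"op": "jog_arm", "data": {
  "commands": [
    [0,0,-3,0,0,0],
    [0,0,-5,0,0,0],
    [0,0,-5,0,0,0],
    [0,0,-5,0,0,0],
    [0,0,0,0,0,0]
  ]
}}

```text
clock: 24.02
position: [578.2, -170.9, 189.3]
eef_rot: [-1.84, -2.546, -0.0]
ft_force: [-0.2, 1.1, -1.0]
opening: 60.3
```

```bash
python3 - <<'E'
from h import *
p=cw([0,-45,0]);p[2]=230; go(p,YAW); snap('wrist','w17')
E
```

```text
t 24.02 at [ 578.2 -170.9  189.3] F [-0.2  1.1 -1. ] open 60.3 dist [ -1.4 288.2  40.7] turn deg [-0.  -0.  24.2] n 5
[5.48, 1.78, -0.81, 0.0, 0.0, 0.61],
[5.61, 1.31, -0.81, 0.0, 0.0, 0.61],
[5.7, 0.83, -0.81, 0.0, 0.0, 0.61],
[5.75, 0.35, -0.81, 0.0, 0.0, 0.61],
[5.76, -0.14, -0.81, 0.0, 0.0, 0.61]
```

View pics/w17.png

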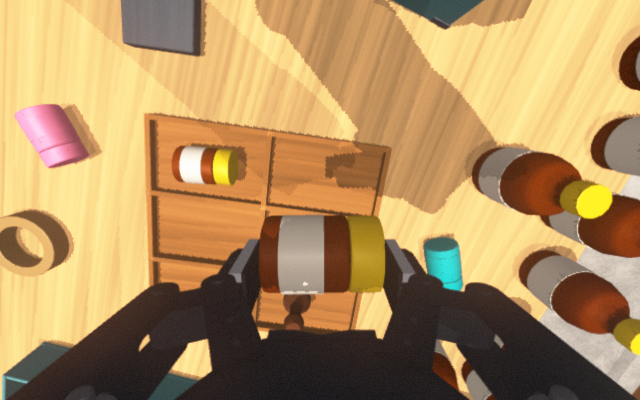

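>>> {"op": "jog_arm", "data": {
  "commands": [
    [4.1,1.3,-0.8,0,0,0.5],
    [4.2,1.1,-0.8,0,0,0.5],
    [4.3,0.7,-0.8,0,0,0.5],
    [4.3,0.4,-0.5,0,0,0.5],
    [4.3,0.1,0,0,0,0.5],
    [4.2,0,0,0,0,0.5],
    [2.5,0,0,0,0,0],
    [0,0,0,0,0,0],
    [0,0,0,0,0,0]
  ]
}}

```text
clock: 25.2
position: [574.2, 121.1, 204.3]
eef_rot: [-2.338, -2.085, 0.027]
ft_force: [-0.3, -0.2, -1.0]
opening: 60.2
```

```bash
python3 - <<'E'
from h import *
p=cw([0,-45,0]);p[2]=150; go(p,YAW,n=4); snap('wrist','w18')
print(proj('wrist',[cw([0,0,27]),cw([0,45,6]),cw([25,-67.5,16]),cw([25,67.5,16]),cw([-82.5,-120,125]),cw([-82.5,120,125]),cw([-105,-120,185])]))
E
```

```text
t 25.2 at [574.2 121.1 204.3] F [-0.3 -0.2 -1. ] open 60.2 dist [  2.7  -3.8 -54.3] turn deg [-1.   0.4 -0.6] n 4
[-0.08, 0.1, 1.36, -0.03, 0.01, -0.02],
[-0.08, 0.1, 1.36, -0.03, 0.01, -0.02],
[-0.08, 0.09, 1.36, -0.03, 0.01, -0.02],
[-0.09, 0.08, 1.36, -0.03, 0.01, -0.02]
[[326.90475354 143.4564825 ]
 [326.67195284 103.77007358]
 [346.86710664 196.39483323]
 [348.47194331  82.34305082]
 [242.11563365 279.73077317]
 [213.28130985  -9.93916245]
 [190.60271468 322.62120915]]
```

View pics/w18.png

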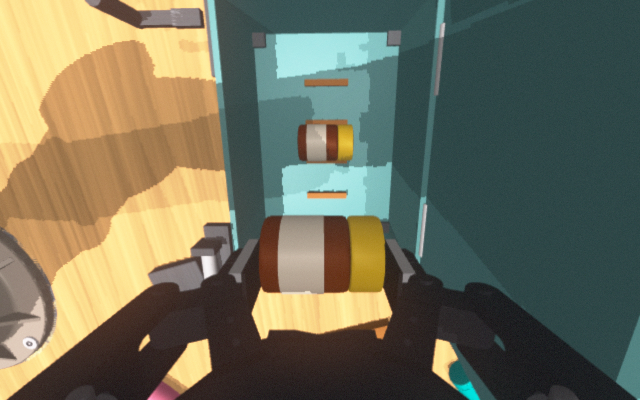

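>>> {"op": "jog_arm", "data": {
  "commands": [
    [-0.1,0.1,1.4,-0.03,0,-0.02],
    [-0.1,0.1,1.4,-0.03,0,-0.02],
    [-0.1,0.1,1.4,-0.03,0,-0.02],
    [0,0,1.3,0,0,0],
    [0,0,0,0,0,0],
    [0,0,0,0,0,0]
  ]
}}

```text
clock: 26.0
position: [575.7, 114.5, 144.3]
eef_rot: [2.339, 2.097, -0.015]
ft_force: [0.2, -0.0, -1.1]
opening: 60.6
```

```bash
python3 - <<'E'
from h import *
p=cw([0,-45,0]);p[2]=35; go(p,YAW,n=6)
E
```

```text
t 26.0 at [575.7 114.5 144.3] F [ 0.2 -0.  -1.1] open 60.6 dist [   1.2    2.7 -109.3] turn deg [-0.4  0.4 -0.3] n 6
[0.06, 0.03, 1.82, -0.01, 0.01, -0.01],
[0.06, 0.02, 1.82, -0.01, 0.01, -0.01],
[0.06, 0.02, 1.82, -0.01, 0.01, -0.01],
[0.05, 0.02, 1.82, -0.01, 0.01, -0.01],
[0.05, 0.02, 1.82, -0.01, 0.01, -0.01],
[0.05, 0.02, 1.82, -0.01, 0.01, -0.01]
```

>>> {"op": "jog_arm", "data": {
  "commands": [
    [0.1,0,1.8,-0.02,0.02,0],
    [0.1,0,1.8,-0.02,0.02,0],
    [0.1,0,1.8,-0.02,0.02,0],
    [0,0,1.8,0,0,0],
    [0,0,1.8,0,0,0],
    [0,0,1.6,0,0,0],
    [0,0,0,0,0,0],
    [0,0,0,0,0,0]
  ]
}}

```text
clock: 27.0
position: [578.8, 118.7, 36.7]
eef_rot: [2.336, 2.097, 0.011]
ft_force: [0.4, -0.8, -0.1]
opening: 60.3
```

```bash
python3 - <<'E'
from h import *
p=cw([0,-45,0]);p[2]=8; go(p,YAW,n=3)
E
```

```text
t 27.0 at [578.8 118.7  36.7] F [ 0.4 -0.8 -0.1] open 60.3 dist [ -2.   -1.4 -28.7] turn deg [ 0.4 -0.2 -0.2] n 3
[-0.06, -0.07, 0.96, 0.02, -0.01, -0.01],
[-0.06, -0.06, 0.96, 0.02, -0.01, -0.01],
[-0.06, -0.06, 0.96, 0.02, -0.01, -0.01]
```

>>> {"op": "jog_arm", "data": {
  "commands": [
    [-0.1,-0.1,0.6,0.02,0,0],
    [0,-0.1,0.7,0.02,0,0],
    [0,0,0.7,0,0,0],
    [0,0,0,0,0,0],
    [0,0,0,0,0,0]
  ]
}}

```text
clock: 27.62
position: [577.2, 118.1, 16.2]
eef_rot: [-2.337, -2.097, -0.007]
ft_force: [-0.1, -0.2, -1.9]
opening: 60.6
```

```bash
python3 - <<'E'
from h import *
p=cw([0,-45,0]);p[2]=8; go(p,YAW,n=1)
E
```

```text
t 27.62 at [577.2 118.1  16.2] F [-0.1 -0.2 -1.9] open 60.6 dist [-0.4 -0.9 -8.2] turn deg [ 0.1 -0.3 -0.2] n 1
[-0.1, -0.03, 0.82, 0.01, -0.03, -0.03]
```

>>> {"op": "jog_arm", "data": {
  "commands": [
    [-0.1,0,0.4,0,0,0],
    [0,0,0.4,0,0,0],
    [0,0,0,0,0,0],
    [0,0,0,0,0,0]
  ]
}}

```text
clock: 28.12
position: [577.4, 117.2, 7.9]
eef_rot: [-2.337, -2.097, -0.008]
ft_force: [1.4, -0.5, -1.4]
opening: 60.7
```

>>> {"op": "jog_arm", "data": {
  "commands": [
    [0,0,0,0,0,0],
    [0,0,0,0,0,0],
    [0,0,0,0,0,0],
    [0,0,-3,0,0,0],
    [0,0,-5,0,0,0],
    [0,0,-5,0,0,0],
    [0,0,-5,0,0,0],
    [0,0,-2,0,0,0],
    [0,0,0,0,0,0],
    [0,0,0,0,0,0]
  ],
  "hand": 0
}}

```text
clock: 29.38
position: [576.3, 116.1, 213.8]
eef_rot: [-2.337, -2.097, -0.007]
ft_force: [-0.2, 0.6, -0.6]
opening: 85.4
```

```bash
python3 - <<'E'
from h import *
snap('wrist','w19'); print(proj('wrist',[cw([0,-45,27]),cw([0,0,27])]))
go([447.5,-193,230],0.2)
E
```

```text
[[322.02222255 177.25827356]
 [321.85788764 140.37869121]]
t 29.43 at [576.3 116.  213.7] F [-0.5  0.3  0. ] open 85.0 dist [-128.8 -309.    16.3] turn deg [  0.1  -0.2 -17.7] n 6
[-5.35, -1.58, -0.3, 0.0, -0.01, -0.37],
[-5.26, -1.85, -0.29, 0.0, -0.01, -0.37],
[-5.16, -2.12, -0.29, 0.0, -0.01, -0.37],
[-5.05, -2.38, -0.28, 0.0, -0.01, -0.37],
[-4.92, -2.64, -0.28, 0.0, -0.01, -0.37],
[-4.78, -2.88, -0.28, 0.0, -0.01, -0.37]
```

View pics/w19.png

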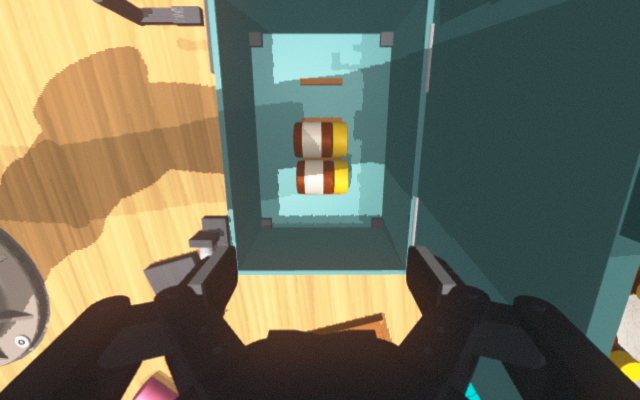

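>>> {"op": "jog_arm", "data": {
  "commands": [
    [-5.3,-1.6,-0.5,0,0,-0.37],
    [-5.3,-1.8,-0.3,0,0,-0.37],
    [-5.2,-2.1,0,0,0,-0.37],
    [-5.0,-2.4,0,0,0,-0.37],
    [-4.9,-2.6,0,0,0,-0.37],
    [-4.0,-2.4,0,0,0,-0.37],
    [-0.8,-0.5,0,0,0,0],
    [0,0,0,0,0,0],
    [0,0,0,0,0,0]
  ]
}}

```text
clock: 30.55
position: [443.3, -200.7, 214.0]
eef_rot: [-1.968, -2.44, 0.007]
ft_force: [0.3, 0.5, -0.2]
opening: 85.4
```

```bash
python3 - <<'E'
from h import *
go([447.5,-193,130],0.2)
E
```

```text
t 30.55 at [ 443.3 -200.7  214. ] F [ 0.3  0.5 -0.2] open 85.4 dist [  4.2   7.7 -84. ] turn deg [-0.4 -0.1  0.8] n 2
[0.32, 0.32, 4.2, -0.03, -0.01, 0.05],
[0.33, 0.3, 4.2, -0.03, -0.01, 0.05]
```

>>> {"op": "jog_arm", "data": {
  "commands": [
    [0.3,0.3,3,0,0,0.05],
    [0.3,0.3,3,0,0,0.05],
    [0,0,2.4,0,0,0],
    [0,0,0,0,0,0],
    [0,0,0,0,0,0]
  ]
}}

```text
clock: 31.18
position: [450.6, -187.6, 127.8]
eef_rot: [-1.975, -2.434, 0.007]
ft_force: [-0.4, 0.0, 0.3]
opening: 85.6
```

```bash
python3 - <<'E'
from h import *
go([447.5,-193,130],0.2,quiet=True); snap('wrist','w20')
print([(d['extent'],round(d['p'],2)) for d in r.look_for('jar3','wrist')])
E
```

```text
t 31.18 at [ 450.6 -187.6  127.8] F [-0.4  0.   0.3] open 85.6 dist [-3.1 -5.4  2.2] turn deg [-0.5 -0.1  0.4] n 1
[([404.3, 258.7, 74.5, 41.6], 0.81), ([571.1, 252.1, 56.5, 71.9], 0.74), ([281.3, 178.5, 69.6, 46.4], 0.71), ([93.8, 148.8, 81.3, 74.3], 0.71)]
```

View pics/w20.png

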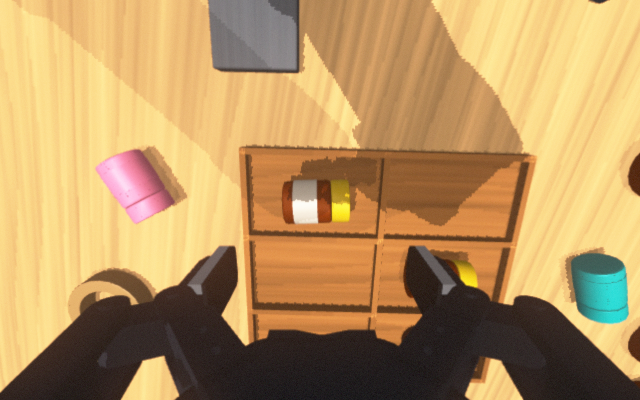

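```bash
python3 - <<'E'
from h import *
im=cv2.imread('pics/w20.png')[:,:,::-1]
m=jarmask(im,(281,178,351,225)); q=fitcyl('wrist',m,25,447.5,-193,.2); print(np.round(q,3))
uv=proj('wrist',cyl(q[0],q[1],25,q[2])); im=im[:,:,::-1].copy(); cv2.polylines(im,[cv2.convexHull(uv.astype(np.int32))],True,(0,255,0),1); cv2.imwrite('pics/w20c.png',cv2.resize(im[150:260,240:400],None,fx=4,fy=4))
go([q[0],q[1],40],q[2],n=4)
E
```

```text
[ 4.47020e+02 -1.94805e+02  2.06000e-01  9.35000e-01]
t 31.27 at [ 450.7 -187.7  128. ] F [ 0.8 -0.4  0.3] open 85.6 dist [ -3.7  -7.1 -88. ] turn deg [-0.4 -0.1  0. ] n 4
[-0.16, -0.11, 2.2, -0.01, 0.0, 0.0],
[-0.16, -0.11, 2.2, -0.01, 0.0, 0.0],
[-0.16, -0.12, 2.2, -0.01, 0.0, 0.0],
[-0.16, -0.12, 2.2, -0.01, 0.0, 0.0]
```

View pics/w20c.png

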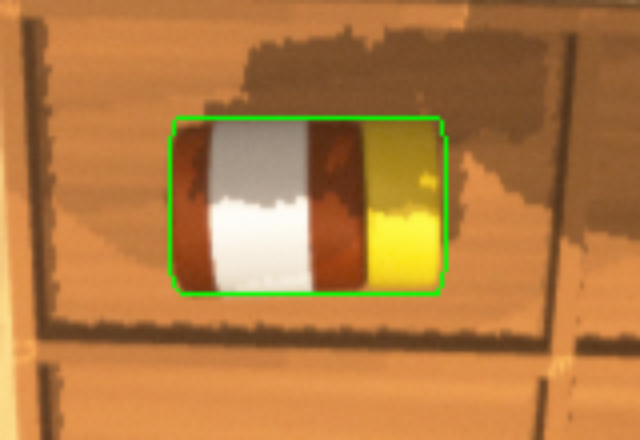

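>>> {"op": "jog_arm", "data": {
  "commands": [
    [-0.2,-0.1,2.2,0,0,0],
    [-0.2,-0.1,2.2,0,0,0],
    [-0.2,-0.1,2.2,0,0,0],
    [-0.1,-0.1,2.2,0,0,0],
    [0,0,0,0,0,0],
    [0,0,0,0,0,0]
  ],
  "hand": 0.06
}}

```text
clock: 32.02
position: [452.6, -195.2, 43.3]
eef_rot: [1.977, 2.44, 0.005]
ft_force: [-0.3, -0.7, 0.7]
opening: 80.1
```

```bash
python3 - <<'E'
from h import *
go([447,-195,5],.206,n=3)
E
```

```text
t 32.02 at [ 452.6 -195.2   43.3] F [-0.3 -0.7  0.7] open 80.1 dist [ -5.6   0.2 -38.3] turn deg [ 0.2 -0.1  0.2] n 3
[0.05, -0.19, 1.27, 0.01, 0.0, 0.01],
[0.05, -0.18, 1.27, 0.01, 0.0, 0.01],
[0.05, -0.18, 1.27, 0.01, 0.0, 0.01]
```

>>> {"op": "jog_arm", "data": {
  "commands": [
    [0.1,-0.6,0,0,0,0],
    [0,0,0.9,0,0,0],
    [0,0,0.9,0,0,0],
    [0,0,0,0,0,0],
    [0,0,0,0,0,0]
  ]
}}

```text
clock: 32.65
position: [447.4, -195.3, 25.7]
eef_rot: [1.975, 2.439, 0.007]
ft_force: [-0.3, -0.2, 0.1]
opening: 80.1
```

```bash
python3 - <<'E'
from h import *
go([447,-195,5],.206,n=2)
E
```

```text
t 32.65 at [ 447.4 -195.3   25.7] F [-0.3 -0.2  0.1] open 80.1 dist [ -0.4   0.3 -20.7] turn deg [ 0.3 -0.   0.2] n 2
[0.02, -0.02, 1.04, 0.02, 0.0, 0.01],
[0.02, -0.02, 1.04, 0.02, 0.0, 0.01]
```

>>> {"op": "jog_arm", "data": {
  "commands": [
    [0,0,1.0,0,0,0],
    [0,0,1.0,0,0,0],
    [0,0,0,0,0,0],
    [0,0,0,0,0,0]
  ]
}}

```text
clock: 33.15
position: [447.4, -195.3, 4.0]
eef_rot: [1.975, 2.439, 0.007]
ft_force: [-0.1, 0.8, -0.4]
opening: 80.2
```

>>> {"op": "jog_arm", "data": {
  "commands": [
    [0,0,0,0,0,0],
    [0,0,0,0,0,0],
    [0,0,0,0,0,0],
    [0,0,0,0,0,0]
  ],
  "hand": 1
}}

```text
clock: 33.65
position: [447.8, -195.5, 5.0]
eef_rot: [1.975, 2.439, 0.008]
ft_force: [-0.1, -0.5, -1.2]
opening: 60.6
```

>>> {"op": "jog_arm", "data": {
  "commands": [
    [0,0,-3,0,0,0],
    [0,0,-5,0,0,0],
    [0,0,-5,0,0,0],
    [0,0,-5,0,0,0],
    [0,0,-3,0,0,0],
    [0,0,0,0,0,0]
  ]
}}

```text
clock: 34.4
position: [445.9, -196.0, 220.9]
eef_rot: [1.977, 2.439, 0.007]
ft_force: [-0.3, 0.4, -0.8]
opening: 60.4
```

```bash
python3 - <<'E'
from h import *
p=cw([0,45,0]);p[2]=230; go(p,YAW,n=8); snap('wrist','w21')
E
```

```text
t 34.4 at [ 445.9 -196.   220.9] F [-0.3  0.4 -0.8] open 60.4 dist [140.3 402.7   9.1] turn deg [ 0.3 -0.1 17.9] n 8
[4.56, 2.76, -0.09, 0.0, 0.0, 0.28],
[4.67, 2.58, -0.1, 0.0, 0.0, 0.28],
[4.76, 2.39, -0.1, 0.0, 0.0, 0.28],
[4.85, 2.21, -0.1, 0.0, 0.0, 0.28],
[4.94, 2.01, -0.1, 0.0, 0.0, 0.28],
[5.01, 1.82, -0.11, 0.0, 0.0, 0.28],
[5.08, 1.62, -0.11, 0.0, 0.0, 0.28],
[5.14, 1.42, -0.11, 0.0, 0.0, 0.28]
```

View pics/w21.png

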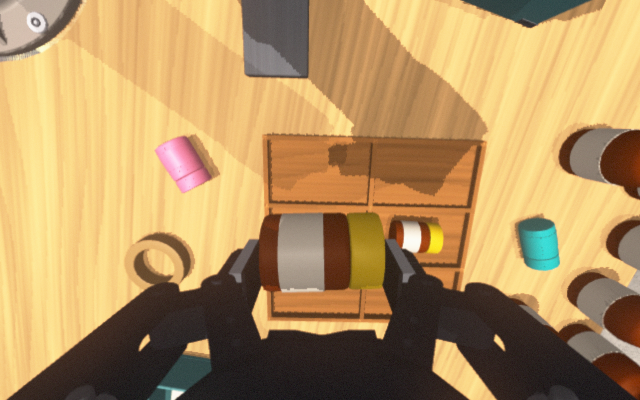

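>>> {"op": "jog_arm", "data": {
  "commands": [
    [4.5,2.8,-0.5,0,0,0.28],
    [4.6,2.6,-0.5,0,0,0.28],
    [4.7,2.4,0,0,0,0.28],
    [4.8,2.2,0,0,0,0.28],
    [4.9,2.0,0,0,0,0.28],
    [5.0,1.8,0,0,0,0.28],
    [5.1,1.6,0,0,0,0.28],
    [4.0,1.2,0,0,0,0.28],
    [0.8,0.2,0,0,0,0],
    [0,0,0,0,0,0],
    [0,0,0,0,0,0]
  ]
}}

```text
clock: 35.83
position: [586.1, 209.4, 214.3]
eef_rot: [-2.345, -2.081, 0.023]
ft_force: [0.6, -0.6, -0.5]
opening: 60.5
```

```bash
python3 - <<'E'
from h import *
p=cw([0,45,0]);p[2]=130; go(p,YAW,n=4)
E
```

```text
t 35.83 at [586.1 209.4 214.3] F [ 0.6 -0.6 -0.5] open 60.5 dist [  0.1  -2.6 -84.3] turn deg [-0.8  0.4 -0.9] n 4
[-0.05, 0.04, 2.11, -0.03, 0.01, -0.03],
[-0.05, 0.03, 2.11, -0.03, 0.01, -0.03],
[-0.06, 0.02, 2.11, -0.03, 0.01, -0.03],
[-0.06, 0.02, 2.11, -0.03, 0.01, -0.03]
```

>>> {"op": "jog_arm", "data": {
  "commands": [
    [-0.1,0,2,-0.03,0.01,-0.03],
    [-0.1,0,2,-0.03,0.01,-0.03],
    [-0.1,0,2,-0.03,0.01,-0.03],
    [0,0,2,0,0,0],
    [0,0,2,0,0,0],
    [0,0,0,0,0,0],
    [0,0,0,0,0,0]
  ]
}}

```text
clock: 36.7
position: [585.0, 197.9, 113.2]
eef_rot: [2.345, 2.09, -0.001]
ft_force: [0.1, -0.6, -0.7]
opening: 60.5
```

```bash
python3 - <<'E'
from h import *
p=cw([0,45,0]);p[2]=35; go(p,YAW,n=4)
E
```

```text
t 36.7 at [585.  197.9 113.2] F [ 0.1 -0.6 -0.7] open 60.5 dist [  1.2   8.9 -78.2] turn deg [ 0.   0.  -0.6] n 4
[0.22, 0.0, 1.95, 0.0, 0.0, -0.02],
[0.22, 0.01, 1.95, 0.0, 0.0, -0.02],
[0.22, 0.01, 1.95, 0.0, 0.0, -0.02],
[0.22, 0.01, 1.95, 0.0, 0.0, -0.02]
```

>>> {"op": "jog_arm", "data": {
  "commands": [
    [0.9,0,0,0,0,0],
    [0,0,1.6,0,0,0],
    [0,0,1.6,0,0,0],
    [0,0,1.6,0,0,0],
    [0,0,1.6,0,0,0],
    [0,0,0.8,0,0,0],
    [0,0,0,0,0,0],
    [0,0,0,0,0,0]
  ]
}}

```text
clock: 37.7
position: [586.4, 207.6, 36.4]
eef_rot: [2.345, 2.09, -0.0]
ft_force: [0.5, 0.1, -1.2]
opening: 60.4
```

```bash
python3 - <<'E'
from h import *
p=cw([0,45,0]);p[2]=8.5; go(p,YAW,n=3); snap('wrist','w22')
E
```

```text
t 37.7 at [586.4 207.6  36.4] F [ 0.5  0.1 -1.2] open 60.4 dist [ -0.2  -0.9 -27.9] turn deg [ 0.   0.  -0.6] n 3
[-0.03, 0.0, 0.93, 0.0, 0.0, -0.03],
[-0.03, 0.0, 0.93, 0.0, 0.0, -0.03],
[-0.03, 0.0, 0.93, 0.0, 0.0, -0.03]
```

View pics/w22.png

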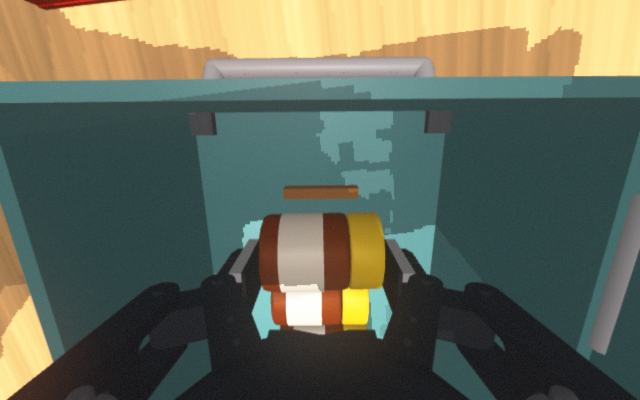

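>>> {"op": "jog_arm", "data": {
  "commands": [
    [-0.1,0,0.7,0,0,-0.03],
    [0,0,0.7,0,0,0],
    [0,0,0.7,0,0,0],
    [0,0,0,0,0,0],
    [0,0,0,0,0,0]
  ]
}}

```text
clock: 38.38
position: [586.6, 206.9, 14.6]
eef_rot: [2.34, 2.096, 0.002]
ft_force: [-0.7, 0.4, -0.5]
opening: 60.6
```

```bash
python3 - <<'E'
from h import *
p=cw([0,45,0]);p[2]=8; go(p,YAW,n=1)
E
```

```text
t 38.38 at [586.6 206.9  14.6] F [-0.7  0.4 -0.5] open 60.6 dist [-0.4 -0.2 -6.6] turn deg [ 0.1 -0.  -0.3] n 1
[-0.02, -0.04, 0.66, 0.01, 0.0, -0.04]
```

>>> {"op": "jog_arm", "data": {
  "commands": [
    [0,0,0.4,0,0,0],
    [0,0,0.2,0,0,0],
    [0,0,0,0,0,0],
    [0,0,0,0,0,0]
  ]
}}

```text
clock: 38.88
position: [586.8, 207.0, 8.5]
eef_rot: [2.339, 2.096, 0.003]
ft_force: [-0.2, -0.5, -0.5]
opening: 60.4
```

>>> {"op": "jog_arm", "data": {
  "commands": [
    [0,0,0,0,0,0],
    [0,0,0,0,0,0],
    [0,0,0,0,0,0],
    [0,0,-3,0,0,0],
    [0,0,-5,0,0,0],
    [0,0,-5,0,0,0],
    [0,0,-5,0,0,0],
    [0,0,-2,0,0,0],
    [0,0,0,0,0,0],
    [0,0,0,0,0,0]
  ],
  "hand": 0
}}

```text
clock: 40.12
position: [586.0, 206.6, 214.3]
eef_rot: [2.34, 2.096, 0.001]
ft_force: [-0.1, -0.5, -1.2]
opening: 85.3
```

```bash
python3 - <<'E'
from h import *
snap('wrist','w23'); print(proj('wrist',[cw([0,-45,27]),cw([0,0,27]),cw([0,45,27])]))
go([587.5,-250,220],0.1,n=8)
E
```

```text
[[322.37806202 243.8901099 ]
 [322.16735789 211.74523758]
 [321.94202605 177.3805043 ]]
t 40.17 at [585.9 206.5 214.2] F [ 0.6 -0.1 -0.6] open 85.4 dist [   1.6 -456.5    5.8] turn deg [  0.   -0.  -12.1] n 8
[-5.67, 0.65, -0.07, 0.0, 0.0, -0.19],
[-5.68, 0.5, -0.07, 0.0, 0.0, -0.19],
[-5.7, 0.35, -0.07, 0.0, 0.0, -0.19],
[-5.7, 0.2, -0.07, 0.0, 0.0, -0.19],
[-5.71, 0.05, -0.07, 0.0, 0.0, -0.19],
[-5.71, -0.1, -0.07, 0.0, 0.0, -0.19],
[-5.7, -0.25, -0.07, 0.0, 0.0, -0.19],
[-5.69, -0.4, -0.07, 0.0, 0.0, -0.19]
```

View pics/w23.png

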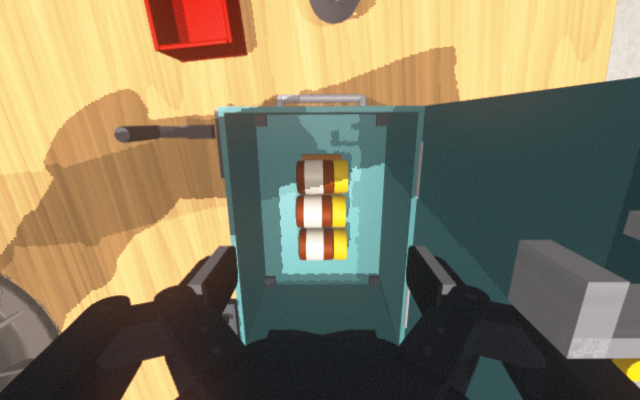

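>>> {"op": "jog_arm", "data": {
  "commands": [
    [-5.6,0.6,-0.2,0,0,-0.19],
    [-5.7,0.5,0,0,0,-0.19],
    [-5.7,0.3,0,0,0,-0.19],
    [-5.7,0.2,0,0,0,-0.19],
    [-5.7,0,0,0,0,-0.19],
    [-5.7,-0.1,0,0,0,-0.19],
    [-5.5,-0.2,0,0,0,-0.19],
    [-4,-0.3,0,0,0,-0.19],
    [-1.5,-0.1,0,0,0,0],
    [0,0,0,0,0,0],
    [0,0,0,0,0,0]
  ]
}}

```text
clock: 41.55
position: [584.4, -255.4, 204.8]
eef_rot: [-2.085, -2.335, 0.019]
ft_force: [-0.5, 0.8, -0.6]
opening: 85.3
```

```bash
python3 - <<'E'
from h import *
go([587.5,-250,140],0.1,n=3)
E
```

```text
t 41.55 at [ 584.4 -255.4  204.8] F [-0.5  0.8 -0.6] open 85.3 dist [  3.1   5.4 -64.8] turn deg [-0.9  0.   0.8] n 3
[0.17, 0.16, 2.16, -0.04, 0.0, 0.03],
[0.17, 0.15, 2.16, -0.04, 0.0, 0.03],
[0.17, 0.13, 2.16, -0.04, 0.0, 0.03]
```

>>> {"op": "jog_arm", "data": {
  "commands": [
    [0.2,0.2,2.2,-0.04,0,0.03],
    [0.1,0.1,2.2,-0.04,0,0.03],
    [0,0,2,-0.03,0,0],
    [0,0,0,0,0,0],
    [0,0,0,0,0,0],
    [0,0,0,0,0,0]
  ]
}}

```text
clock: 42.3
position: [589.6, -243.0, 140.5]
eef_rot: [-2.09, -2.345, -0.004]
ft_force: [0.5, -0.8, -0.7]
opening: 85.3
```

```bash
python3 - <<'E'
from h import *
print(r.sense()['position']); im=snap('wrist','w24'); print(r.sense()['position'])
print([(d['extent'],round(d['p'],2)) for d in r.look_for('jar3','wrist')])
E
```

```text
[ 589.59692642 -242.95201827  140.48850694]
[ 589.6702408  -243.01310443  140.55763845]
[([284.3, 180.5, 64.4, 41.7], 0.76), ([459.6, 158.1, 59.6, 72.9], 0.7), ([0.0, 96.7, 45.5, 70.0], 0.64)]
```

View pics/w24.png

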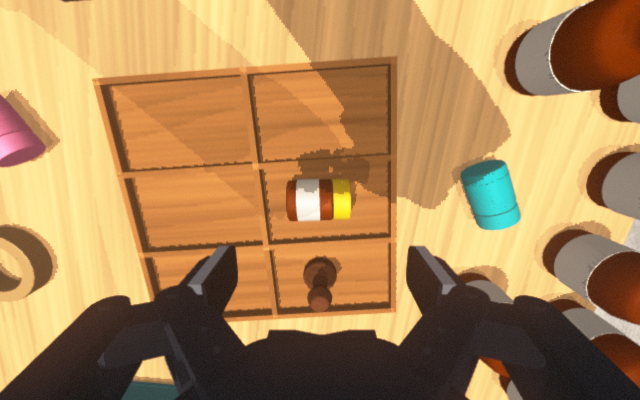

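```bash
python3 - <<'E'
from h import *
im=cv2.imread('pics/w24.png')[:,:,::-1]
m=jarmask(im,(285,177,352,222)); q=fitcyl('wrist',m,25,587.5,-248,.1); print(np.round(q,3))
uv=proj('wrist',cyl(q[0],q[1],25,q[2])); im=im[:,:,::-1].copy(); cv2.polylines(im,[cv2.convexHull(uv.astype(np.int32))],True,(0,255,0),1); cv2.imwrite('pics/w24c.png',cv2.resize(im[150:260,240:400],None,fx=4,fy=4))
go([q[0],q[1],40],q[2],n=4)
E
```

```text
[ 5.88102e+02 -2.51287e+02  1.13000e-01  9.28000e-01]
t 42.4 at [ 589.6 -243.2  140.4] F [-0.3  0.1  0. ] open 85.1 dist [  -1.5   -8.1 -100.4] turn deg [ 0.1 -0.1  0.1] n 4
[-0.2, -0.06, 2.51, 0.0, 0.0, 0.0],
[-0.2, -0.06, 2.51, 0.0, 0.0, 0.0],
[-0.2, -0.06, 2.51, 0.0, 0.0, 0.0],
[-0.2, -0.06, 2.51, 0.0, 0.0, 0.0]
```

View pics/w24c.png

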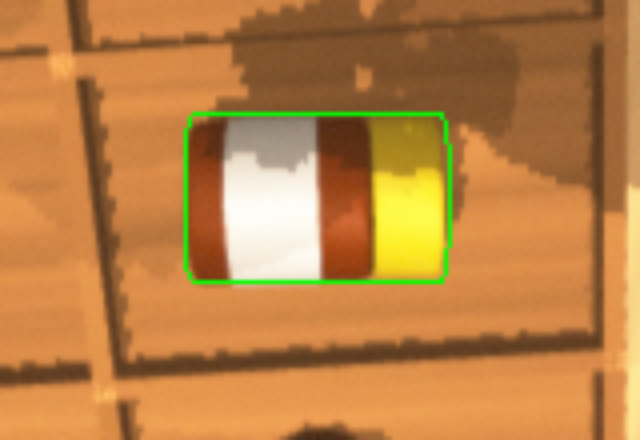

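>>> {"op": "jog_arm", "data": {
  "commands": [
    [-0.2,-0.1,2.4,0,0,0],
    [-0.2,-0.1,2.4,0,0,0],
    [-0.2,-0.1,2.4,0,0,0],
    [-0.2,0,2.2,0,0,0],
    [0,0,0,0,0,0],
    [0,0,0,0,0,0]
  ],
  "hand": 0.12
}}

```text
clock: 43.15
position: [589.9, -252.4, 46.7]
eef_rot: [2.089, 2.341, 0.008]
ft_force: [0.0, 0.1, 0.3]
opening: 75.1
```

```bash
python3 - <<'E'
from h import *
go([588,-251,5],.113,n=3)
E
```

```text
t 43.15 at [ 589.9 -252.4   46.7] F [0.  0.1 0.3] open 75.1 dist [ -1.9   1.4 -41.7] turn deg [ 0.4 -0.   0.1] n 3
[0.05, -0.07, 1.39, 0.02, 0.0, 0.0],
[0.05, -0.07, 1.39, 0.02, 0.0, 0.0],
[0.05, -0.06, 1.39, 0.02, 0.0, 0.0]
```

>>> {"op": "jog_arm", "data": {
  "commands": [
    [0.1,-0.2,0.5,0,0,0],
    [0,0,0.9,0,0,0],
    [0,0,0.8,0,0,0],
    [0,0,0,0,0,0],
    [0,0,0,0,0,0]
  ]
}}

```text
clock: 43.78
position: [588.8, -251.6, 24.7]
eef_rot: [2.087, 2.341, 0.01]
ft_force: [-0.1, 0.1, -0.8]
opening: 75.2
```

```bash
python3 - <<'E'
from h import *
go([588,-251,5],.113,n=2); snap('wrist','w25')
E
```

```text
t 43.77 at [ 588.8 -251.6   24.7] F [-0.1  0.1 -0.8] open 75.2 dist [ -0.8   0.6 -19.7] turn deg [ 0.5 -0.   0.1] n 2
[0.03, -0.04, 0.98, 0.03, 0.0, 0.01],
[0.03, -0.04, 0.98, 0.03, 0.0, 0.01]
```

View pics/w25.png

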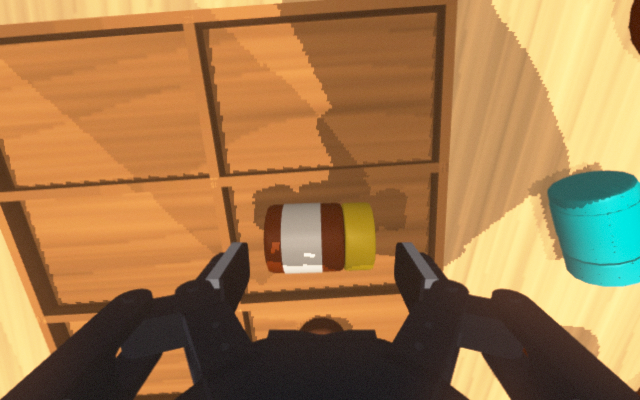

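>>> {"op": "jog_arm", "data": {
  "commands": [
    [0,0,0.9,0,0,0],
    [0,0,0.9,0,0,0],
    [0,0,0,0,0,0],
    [0,0,0,0,0,0]
  ]
}}

```text
clock: 44.32
position: [588.9, -251.5, 5.3]
eef_rot: [2.087, 2.341, 0.01]
ft_force: [0.9, -0.8, -0.4]
opening: 75.0
```

>>> {"op": "jog_arm", "data": {
  "commands": [
    [0,0,0,0,0,0],
    [0,0,0,0,0,0],
    [0,0,0,0,0,0],
    [0,0,0,0,0,0]
  ],
  "hand": 1
}}

```text
clock: 44.82
position: [589.3, -251.7, 6.2]
eef_rot: [2.086, 2.34, 0.011]
ft_force: [0.2, 0.4, -1.1]
opening: 60.5
```

>>> {"op": "jog_arm", "data": {
  "commands": [
    [0,0,-3,0,0,0],
    [0,0,-5,0,0,0],
    [0,0,-5,0,0,0],
    [0,0,-5,0,0,0],
    [0,0,-3,0,0,0],
    [0,0,0,0,0,0]
  ]
}}

```text
clock: 45.58
position: [586.6, -251.8, 221.8]
eef_rot: [2.088, 2.341, 0.01]
ft_force: [-0.9, 1.0, -2.1]
opening: 60.3
```

```bash
python3 - <<'E'
from h import *
p=cw([0,-22.5,0]);p[2]=220; go(p,YAW,n=7); snap('wrist','w26')
E
```

```text
t 45.58 at [ 586.6 -251.8  221.8] F [-0.9  1.  -2.1] open 60.3 dist [ -7.4 391.4  -1.8] turn deg [ 0.4 -0.1 12.5] n 7
[5.57, 0.53, 0.03, 0.01, 0.0, 0.22],
[5.58, 0.36, 0.03, 0.01, 0.0, 0.22],
[5.59, 0.18, 0.03, 0.01, 0.0, 0.22],
[5.59, 0.01, 0.03, 0.01, 0.0, 0.22],
[5.59, -0.16, 0.03, 0.01, 0.0, 0.22],
[5.58, -0.34, 0.03, 0.01, 0.0, 0.22],
[5.57, -0.51, 0.03, 0.01, 0.0, 0.22]
```

View pics/w26.png

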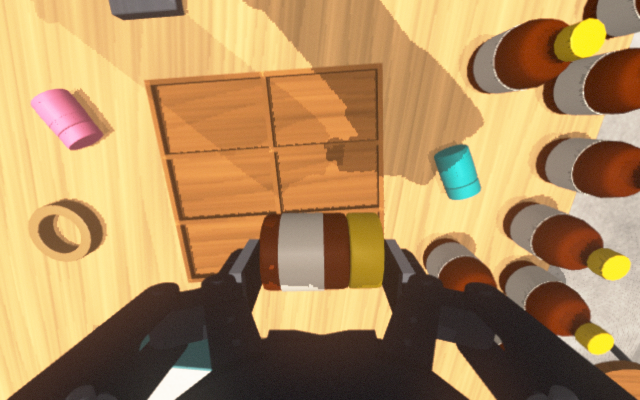

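>>> {"op": "jog_arm", "data": {
  "commands": [
    [5.5,0.5,0,0,0,0.22],
    [5.6,0.4,0,0,0,0.22],
    [5.6,0.2,0,0,0,0.22],
    [5.6,0,0,0,0,0.22],
    [5.5,-0.2,0,0,0,0.22],
    [5.0,-0.3,0,0,0,0.22],
    [3.5,-0.4,0,0,0,0.22],
    [1,0,0,0,0,0],
    [0,0,0,0,0,0],
    [0,0,0,0,0,0]
  ]
}}

```text
clock: 46.88
position: [573.5, 131.8, 208.0]
eef_rot: [-2.337, -2.094, 0.016]
ft_force: [-0.1, 0.5, -0.3]
opening: 60.4
```

```bash
python3 - <<'E'
from h import *
p=cw([0,-22.5,0]);p[2]=130; go(p,YAW,n=5)
E
```

```text
t 46.88 at [573.5 131.8 208. ] F [-0.1  0.5 -0.3] open 60.4 dist [  5.7   7.8 -78. ] turn deg [-0.5  0.3 -0.3] n 5
[0.18, 0.11, 1.56, -0.01, 0.01, -0.01],
[0.17, 0.11, 1.56, -0.01, 0.01, -0.01],
[0.17, 0.1, 1.56, -0.01, 0.01, -0.01],
[0.17, 0.1, 1.56, -0.01, 0.01, -0.01],
[0.17, 0.1, 1.56, -0.01, 0.01, -0.01]
```

>>> {"op": "jog_arm", "data": {
  "commands": [
    [0.8,0.6,0,0,0,0],
    [0,0,1.6,-0.02,0.02,0],
    [0,0,1.6,-0.02,0.02,0],
    [0,0,1.6,0,0,0],
    [0,0,1.6,0,0,0],
    [0,0,1.0,0,0,0],
    [0,0,0,0,0,0],
    [0,0,0,0,0,0]
  ]
}}

```text
clock: 47.88
position: [580.1, 136.2, 127.5]
eef_rot: [-2.342, -2.09, 0.006]
ft_force: [-0.2, -0.2, -1.4]
opening: 60.6
```

```bash
python3 - <<'E'
from h import *
p=cw([0,-22.5,0]);p[2]=70; go(p,YAW,n=4)
E
```

```text
t 47.88 at [580.1 136.2 127.5] F [-0.2 -0.2 -1.4] open 60.6 dist [ -0.9   3.4 -57.5] turn deg [-0.3  0.  -0.6] n 4
[0.08, -0.03, 1.44, -0.01, 0.0, -0.02],
[0.08, -0.03, 1.44, -0.01, 0.0, -0.02],
[0.08, -0.03, 1.44, -0.01, 0.0, -0.02],
[0.08, -0.03, 1.44, -0.01, 0.0, -0.02]
```

>>> {"op": "jog_arm", "data": {
  "commands": [
    [0.3,-0.1,1.2,0,0,-0.04],
    [0,0,1.4,0,0,-0.04],
    [0,0,1.4,0,0,0],
    [0,0,1.0,0,0,0],
    [0,0,0,0,0,0],
    [0,0,0,0,0,0]
  ]
}}

```text
clock: 48.62
position: [579.3, 139.7, 74.2]
eef_rot: [-2.329, -2.104, 0.005]
ft_force: [-0.6, 0.8, -1.3]
opening: 60.1
```

```bash
python3 - <<'E'
from h import *
p=cw([0,-22.5,0]);p[2]=45; go(p,YAW,n=2); snap('wrist','w27')
E
```

```text
t 48.62 at [579.3 139.7  74.2] F [-0.6  0.8 -1.3] open 60.1 dist [ -0.2  -0.1 -29.2] turn deg [-0.2  0.   0.1] n 2
[-0.01, 0.0, 1.46, -0.01, 0.0, 0.01],
[-0.01, -0.01, 1.46, -0.01, 0.0, 0.01]
```

View pics/w27.png

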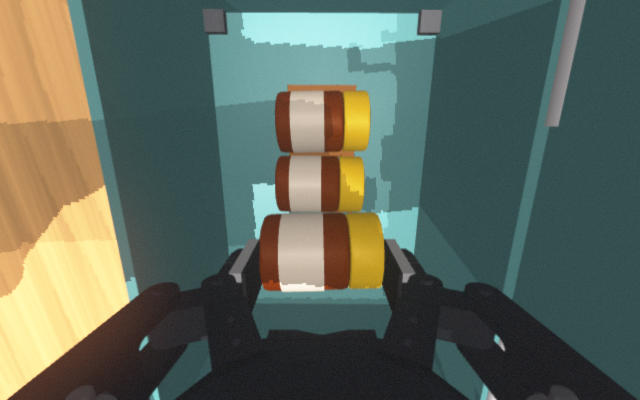

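>>> {"op": "jog_arm", "data": {
  "commands": [
    [0,0,0.8,0,0,0],
    [0,0,0.8,0,0,0],
    [0,0,0.7,0,0,0],
    [0,0,0,0,0,0],
    [0,0,0,0,0,0]
  ]
}}

```text
clock: 49.3
position: [579.5, 140.0, 50.0]
eef_rot: [-2.329, -2.104, 0.004]
ft_force: [-0.1, 0.8, -1.3]
opening: 60.6
```

```bash
python3 - <<'E'
from h import *
p=cw([0,-22.5,0]);p[2]=44.5; go(p,YAW,n=2)
E
```

```text
t 49.3 at [579.5 140.   50. ] F [-0.1  0.8 -1.3] open 60.6 dist [-0.3 -0.3 -5.5] turn deg [-0.2 -0.   0.1] n 2
[-0.02, -0.01, 0.28, -0.01, 0.0, 0.01],
[-0.02, -0.01, 0.28, -0.01, 0.0, 0.01]
```

>>> {"op": "jog_arm", "data": {
  "commands": [
    [0,0,0.3,0,0,0],
    [0,0,0.2,0,0,0],
    [0,0,0,0,0,0],
    [0,0,0,0,0,0]
  ]
}}

```text
clock: 49.8
position: [579.8, 140.1, 45.1]
eef_rot: [-2.329, -2.104, 0.002]
ft_force: [-0.1, -0.1, -1.1]
opening: 60.7
```

>>> {"op": "jog_arm", "data": {
  "commands": [
    [0,0,0.15,0,0,0],
    [0,0,0,0,0,0]
  ]
}}

```text
clock: 50.05
position: [580.0, 140.0, 43.8]
eef_rot: [-2.33, -2.104, 0.002]
ft_force: [0.5, -1.3, 1.7]
opening: 60.2
```

>>> {"op": "jog_arm", "data": {
  "commands": [
    [0,0,0,0,0,0],
    [0,0,0,0,0,0],
    [0,0,0,0,0,0],
    [0,0,-2,0,0,0],
    [0,0,-4,0,0,0],
    [0,0,-5,0,0,0],
    [0,0,-5,0,0,0],
    [0,0,0,0,0,0],
    [0,0,0,0,0,0],
    [0,0,0,0,0,0]
  ],
  "hand": 0
}}

```text
clock: 51.3
position: [580.3, 138.7, 214.8]
eef_rot: [-2.332, -2.102, -0.001]
ft_force: [0.4, 0.5, 0.8]
opening: 85.0
```

```bash
python3 - <<'E'
from h import *
snap('wrist','w28'); print(proj('wrist',[cw([0,-45,27]),cw([0,0,27]),cw([0,45,27]),cw([0,-22.5,62.5])]))
print(r.sense()['position'])
im=cv2.imread('pics/w28.png'); cv2.imwrite('pics/w28c.png',cv2.resize(im[60:300,200:450],None,fx=2.4,fy=2.4))
E
```

```text
[[321.14480657 194.55306737]
 [321.13149142 159.00319193]
 [321.11728322 120.9045848 ]
 [321.09663751 183.19845863]]
[580.19677012 138.72622182 214.57222884]
```

View pics/w28c.png

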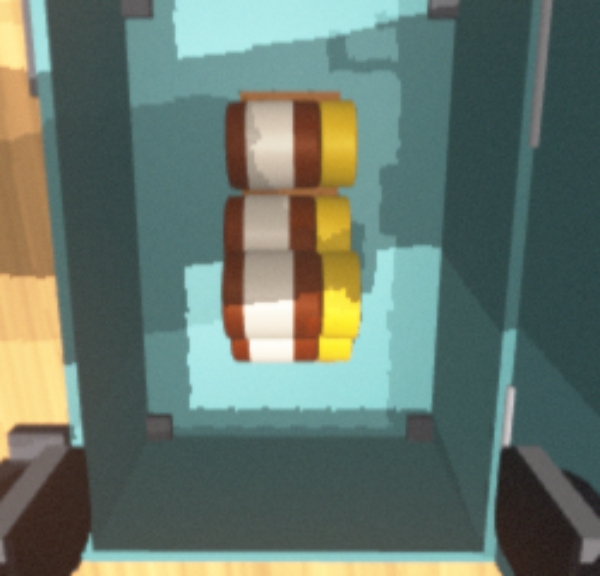

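>>> {"op": "jog_arm", "data": {
  "commands": [
    [0,0,-5,0,0,-1.2],
    [0,0,-5,0,0,-1.2],
    [0,0,-5,0,0,-1.2],
    [0,0,-3,0,0,-1.2],
    [0,0,0,0,0,-1.2],
    [0,0,0,0,0,-1.2],
    [0,0,0,0,0,-1.2],
    [0,0,0,0,0,-1.2],
    [0,0,0,0,0,-1.2],
    [0,0,0,0,0,0]
  ],
  "hand": 0.34
}}

```text
clock: 52.6
position: [578.3, 137.5, 392.1]
eef_rot: [-0.189, -3.122, 0.014]
ft_force: [0.9, 1.2, -0.2]
opening: 56.1
```

```bash
python3 - <<'E'
from h import *
go([688,150.3,395],np.pi/2+YAW,n=4)
print(r.sense()['joint_pos'].round(2))
E
```

```text
t 52.6 at [578.3 137.5 392.1] F [ 0.9  1.2 -0.2] open 56.1 dist [109.7  12.8   2.9] turn deg [-0.5 -0.8 -1. ] n 4
[-2.68, 0.65, -0.11, -0.02, -0.02, -0.03],
[-2.69, 0.64, -0.1, -0.02, -0.02, -0.03],
[-2.69, 0.63, -0.09, -0.02, -0.02, -0.03],
[-2.69, 0.61, -0.08, -0.02, -0.02, -0.03]
[-0.74  0.2   0.49  1.55 -0.09  1.43  1.2 ]
```

>>> {"op": "jog_arm", "data": {
  "commands": [
    [-2.7,0.6,-0.1,-0.02,-0.02,-0.03],
    [-2.7,0.6,-0.1,-0.02,-0.02,-0.03],
    [-2.7,0.6,-0.1,-0.02,-0.02,-0.03],
    [-2.0,0.5,-0.1,-0.02,-0.02,-0.03],
    [0,0,0,0,0,0],
    [0,0,0,0,0,0],
    [0,0,0,0,0,0]
  ]
}}

```text
clock: 53.48
position: [682.9, 148.3, 391.4]
eef_rot: [-0.205, -3.128, 0.001]
ft_force: [0.5, 0.3, -0.5]
opening: 56.7
```

```bash
python3 - <<'E'
from h import *
print(r.sense()['position']); snap('wrist','w29'); go([688,150.3,318],np.pi/2+YAW,n=4)
for th in (1.5,1.55,1.6,1.65,1.7): print(th,proj('wrist',[cw([88-216.06*np.cos(th+.0231),0,125+216.06*np.sin(th+.0231)])]).round(1))
E
```

```text
[682.8687047  148.25887465 391.41691423]
t 53.52 at [682.9 148.3 391.5] F [ 0.2 -0.7  0.3] open 56.5 dist [  5.1   2.  -73.5] turn deg [-0.1 -0.4 -1.5] n 4
[-0.13, 0.07, 1.84, 0.0, -0.01, -0.05],
[-0.13, 0.07, 1.84, 0.0, -0.01, -0.05],
[-0.13, 0.07, 1.84, 0.0, -0.01, -0.05],
[-0.13, 0.07, 1.84, 0.0, -0.01, -0.05]
1.5 [[323.6 180.9]]
1.55 [[324.  194.7]]
1.6 [[324.3 208. ]]
1.65 [[324.7 220.6]]
1.7 [[325.  232.5]]
```

View pics/w29.png

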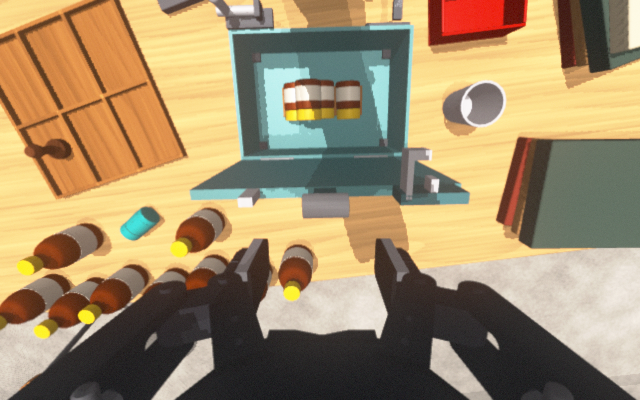

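```bash
python3 - <<'E'
from h import *
go([679,152,320],np.pi/2+YAW,n=4)
E
```

```text
t 53.52 at [682.9 148.3 391.5] F [ 0.2 -0.7  0.3] open 56.5 dist [ -3.9   3.7 -71.5] turn deg [-0.1 -0.4 -1.5] n 4
[0.1, 0.08, 1.79, 0.0, -0.01, -0.05],
[0.1, 0.08, 1.79, 0.0, -0.01, -0.05],
[0.1, 0.08, 1.79, 0.0, -0.01, -0.05],
[0.1, 0.08, 1.79, 0.0, -0.01, -0.05]
```

>>> {"op": "jog_arm", "data": {
  "commands": [
    [0.4,0.3,0,0,-0.02,-0.18],
    [0,0,1.5,0,0,0],
    [0,0,1.5,0,0,0],
    [0,0,1.5,0,0,0],
    [0,0,0,0,0,0],
    [0,0,0,0,0,0]
  ]
}}

```text
clock: 54.28
position: [677.7, 152.1, 342.9]
eef_rot: [-0.163, -3.132, 0.001]
ft_force: [0.2, -0.4, -0.5]
opening: 56.2
```

```bash
python3 - <<'E'
from h import *
go([679,152,320],np.pi/2+YAW,n=2); snap('wrist','w30')
E
```

```text
t 54.27 at [677.7 152.1 342.9] F [ 0.2 -0.4 -0.5] open 56.2 dist [  1.3  -0.1 -22.9] turn deg [-0.  -0.3 -0. ] n 2
[-0.07, 0.0, 1.15, 0.0, -0.02, 0.0],
[-0.07, 0.0, 1.15, 0.0, -0.02, 0.0]
```

View pics/w30.png

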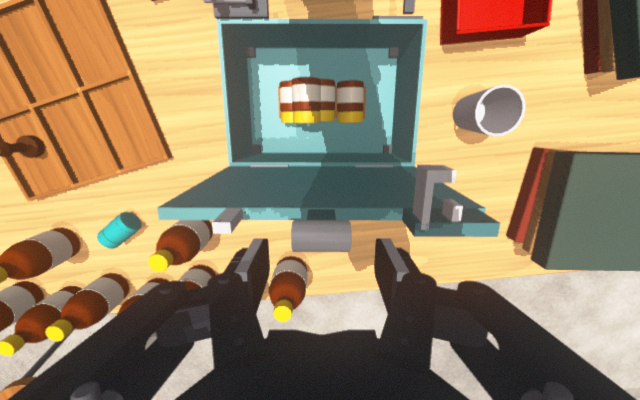

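>>> {"op": "jog_arm", "data": {
  "commands": [
    [-0.1,0,0.8,0,0,0],
    [0,0,0.8,0,0,0],
    [0,0,0.6,0,0,0],
    [0,0,0,0,0,0],
    [0,0,0,0,0,0]
  ]
}}

```text
clock: 54.95
position: [678.9, 152.0, 319.8]
eef_rot: [-0.163, -3.133, 0.0]
ft_force: [0.2, -0.1, 0.4]
opening: 56.0
```

>>> {"op": "jog_arm", "data": {
  "commands": [
    [0,0,0,0,0,0],
    [0,0,0,0,0,0],
    [0,0,0,0,0,0],
    [0,0,0,0,0,0]
  ],
  "hand": 1
}}

```text
clock: 55.45
position: [679.2, 151.5, 320.6]
eef_rot: [-0.164, -3.134, 0.001]
ft_force: [-0.8, -0.5, 0.4]
opening: 33.9
```

```bash
python3 arc.py 1.593 0.02 24; python3 - <<'E'
from h import *
snap('wrist','w31')
E
```

```text
55.45 [679.2 151.5 320.6] [-0.8 -0.5  0.4] tcp minus ref(th0): [  0.4  -0.3 -20.3]
[1.42, 0.0, -0.01]
[1.41, 0.0, 0.08]
[1.41, 0.0, 0.17]
[1.39, 0.0, 0.26]
[1.37, 0.0, 0.35]
[1.34, 0.0, 0.44]
[1.31, 0.0, 0.53]
[1.28, 0.0, 0.62]
[1.23, 0.0, 0.7]
[1.18, 0.0, 0.78]
[1.13, 0.0, 0.85]
[1.07, 0.0, 0.92]
[1.01, 0.0, 0.99]
[0.94, 0.0, 1.06]
[0.87, 0.0, 1.12]
[0.8, 0.0, 1.17]
[0.72, 0.0, 1.22]
[0.64, 0.0, 1.27]
[0.55, 0.0, 1.3]
[0.46, 0.0, 1.34]
[0.38, 0.0, 1.36]
[0.29, 0.0, 1.39]
[0.19, 0.0, 1.4]
[0.1, 0.0, 1.41]
```

View pics/w31.png

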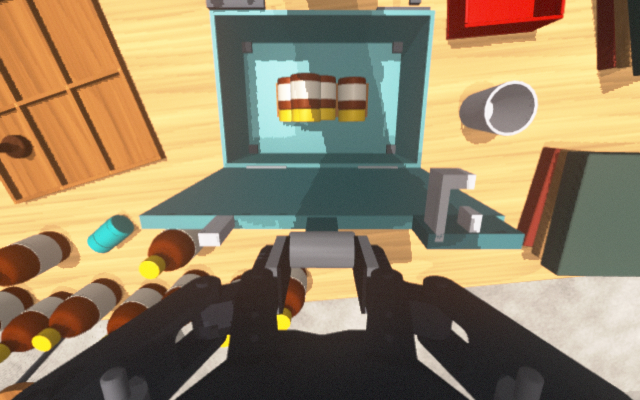

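>>> {"op": "jog_arm", "data": {
  "commands": [
    [1.42,0,0,0,0,0],
    [1.41,0,0.08,0,0,0],
    [1.41,0,0.17,0,0,0],
    [1.39,0,0.26,0,0,0],
    [1.37,0,0.35,0,0,0],
    [1.34,0,0.44,0,0,0],
    [1.31,0,0.53,0,0,0],
    [0,0,0,0,0,0]
  ]
}}

```text
clock: 56.5
position: [577.3, 162.4, 303.0]
eef_rot: [0.161, 3.137, 0.002]
ft_force: [-0.8, -1.3, -4.8]
opening: 33.7
```

```bash
python3 arc.py 1.11 0.02 18
```

```text
56.5 [577.3 162.4 303. ] [-0.8 -1.3 -4.8] tcp minus ref(th0): [ -0.7   0.  -17.7]
[1.17, 0.0, 0.59]
[1.13, 0.0, 0.66]
[1.09, 0.0, 0.73]
[1.04, 0.0, 0.79]
[0.99, 0.0, 0.85]
[0.94, 0.0, 0.91]
[0.88, 0.0, 0.97]
[0.82, 0.0, 1.02]
[0.76, 0.0, 1.07]
[0.69, 0.0, 1.11]
[0.62, 0.0, 1.15]
[0.55, 0.0, 1.19]
[0.48, 0.0, 1.22]
[0.41, 0.0, 1.24]
[0.33, 0.0, 1.27]
[0.25, 0.0, 1.28]
[0.17, 0.0, 1.3]
[0.1, 0.0, 1.3]
```

>>> {"op": "jog_arm", "data": {
  "commands": [
    [1.17,0,0.6,0,0,0],
    [1.13,0,0.68,0,0,0],
    [1.09,0,0.75,0,0,0],
    [1.04,0,0.8,0,0,0],
    [0.99,0,0.85,0,0,0],
    [0.94,0,0.91,0,0,0],
    [0.88,0,0.97,0,0,0],
    [0,0,0,0,0,0]
  ]
}}

```text
clock: 57.5
position: [499.5, 170.7, 249.5]
eef_rot: [-0.165, -3.133, -0.008]
ft_force: [0.8, 0.2, -6.6]
opening: 32.3
```

```bash
python3 arc.py 0.68 0.03 11
```

```text
57.5 [499.5 170.7 249.5] [ 0.8  0.2 -6.6] tcp minus ref(th0): [ -5.6   0.8 -15.2]
[0.79, -0.01, 1.0]
[0.73, -0.01, 1.05]
[0.67, -0.01, 1.09]
[0.6, -0.01, 1.13]
[0.53, -0.01, 1.16]
[0.47, -0.01, 1.19]
[0.39, -0.01, 1.21]
[0.32, -0.01, 1.24]
[0.25, -0.01, 1.25]
[0.17, -0.01, 1.26]
[0.1, -0.01, 1.27]
```

>>> {"op": "jog_arm", "data": {
  "commands": [
    [0.65,0,1.1,0,0,0],
    [0.6,0,1.15,0,0,0],
    [0.55,0,1.19,0,0,0],
    [0.5,0,1.2,0,0,0],
    [0.45,0,1.2,0,0,0],
    [0,0,0,0,0,0]
  ]
}}

```text
clock: 58.25
position: [458.9, 174.9, 189.6]
eef_rot: [-0.159, -3.109, -0.004]
ft_force: [2.6, 0.1, -5.7]
opening: 32.3
```

```bash
python3 arc.py 0.38 0.02 6; python3 - <<'E'
from h import *
snap('wrist','w32')
E
```

```text
58.25 [458.9 174.9 189.6] [ 2.6  0.1 -5.7] tcp minus ref(th0): [-12.5   1.5 -20.1]
[0.44, 0.0, 1.22]
[0.36, 0.0, 1.24]
[0.29, 0.0, 1.26]
[0.21, 0.0, 1.28]
[0.14, 0.0, 1.29]
[0.06, 0.0, 1.29]
```

View pics/w32.png

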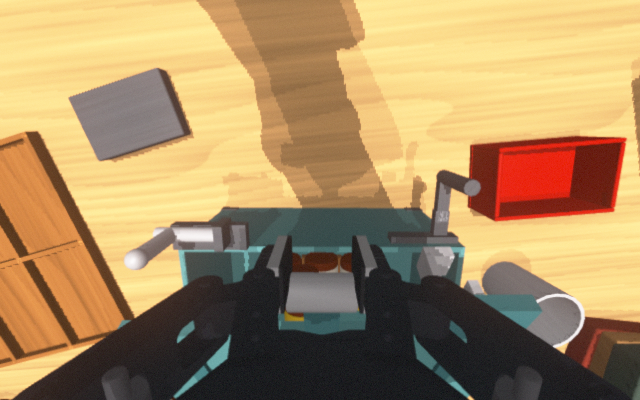

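>>> {"op": "jog_arm", "data": {
  "commands": [
    [0,0,0,0,0,0],
    [0,0,0,0,0,0],
    [0,0,0,0,0,0],
    [0,0,0,0,0,0]
  ],
  "hand": 0.34
}}

```text
clock: 58.8
position: [460.6, 174.8, 190.9]
eef_rot: [-0.16, -3.111, -0.005]
ft_force: [0.3, 0.2, -0.1]
opening: 56.4
```

```bash
python3 - <<'E'
from h import *
im=snap('wrist','w33'); go(r.sense()['position'],np.pi/2+YAW)
for th in (.3,.35,.4,.45,.5):
    q=cw([88-216.06*np.cos(th+.0231),0,125+216.06*np.sin(th+.0231)]); e=[cw([q[0]*0+88-216.06*np.cos(th+.0231),y,q[2]]) for y in(-18,18)]
    print(th,q.round(1),proj('wrist',[q]+e).round(1).tolist())
E
```

```text
t 58.85 at [460.6 174.8 190.9] F [ 0.6  0.2 -1.2] open 56.8 dist [0. 0. 0.] turn deg [ 0.1 -1.5  0.1] n 1
[0.0, 0.0, 0.0, 0.01, -0.19, 0.01]
0.3 [465.3 174.1 193.6] [[319.7, 245.9], [290.2, 245.9], [349.3, 245.9]]
0.35 [468.9 173.8 203.8] [[319.7, 259.0], [288.5, 259.0], [350.8, 258.9]]
0.4 [473.1 173.3 213.7] [[319.6, 274.1], [286.7, 274.1], [352.4, 274.1]]
0.45 [477.7 172.8 223.4] [[319.5, 291.7], [284.8, 291.7], [354.2, 291.6]]
0.5 [482.9 172.3 232.9] [[319.4, 311.8], [282.8, 311.8], [356.1, 311.7]]
```

View pics/w33.png

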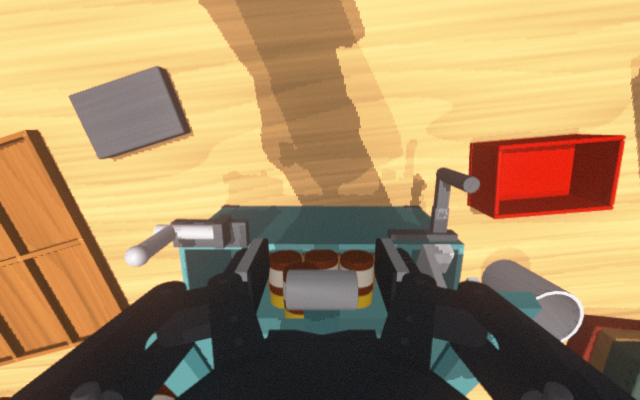

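>>> {"op": "jog_arm", "data": {
  "commands": [
    [-0.8,0,-0.6,0,-0.1,0],
    [-0.8,-0.1,-0.5,0,-0.1,0],
    [0,0,0,0,0,0],
    [0,0,0,0,0,0]
  ]
}}

```text
clock: 59.35
position: [478.2, 172.0, 202.7]
eef_rot: [0.162, 3.133, 0.003]
ft_force: [-0.4, 0.0, -0.5]
opening: 56.7
```

```bash
python3 - <<'E'
from h import *
im=snap('wrist','w34'); go([477,173,202.5],np.pi/2+YAW)
for th in (.35,.4,.45,.5):
    q=cw([88-216.06*np.cos(th+.0231),0,125+216.06*np.sin(th+.0231)])
    print(th,q.round(1),proj('wrist',[q]).round(1).tolist())
E
```

```text
t 59.4 at [478.2 172.  202.7] F [-0.5 -1.   0.5] open 56.5 dist [-1.2  1.  -0.2] turn deg [0.1 0.2 0.1] n 1
[0.13, 0.09, 0.02, 0.01, 0.03, 0.01]
0.35 [468.9 173.8 203.8] [[321.4, 223.3]]
0.4 [473.1 173.3 213.7] [[321.5, 236.4]]
0.45 [477.7 172.8 223.4] [[321.5, 251.5]]
0.5 [482.9 172.3 232.9] [[321.6, 268.9]]
```

View pics/w34.png

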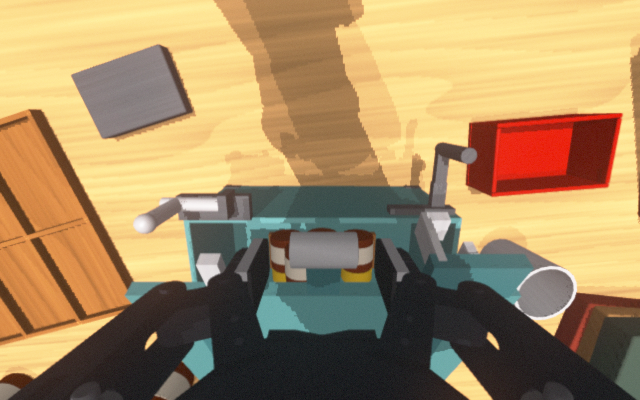

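>>> {"op": "jog_arm", "data": {
  "commands": [
    [0,0,0,0,0,0],
    [0,0,0,0,0,0],
    [0,0,0,0,0,0],
    [0,0,0,0,0,0]
  ],
  "hand": 1
}}

```text
clock: 59.9
position: [477.9, 173.0, 202.7]
eef_rot: [0.16, 3.133, 0.004]
ft_force: [-0.4, 1.4, 0.6]
opening: 33.9
```

```bash
python3 arc.py 0.447 0.01 9
```

```text
59.9 [477.9 173.  202.7] [-0.4  1.4  0.6] tcp minus ref(th0): [  0.4   0.1 -20.2]
[0.46, 0.0, 0.94]
[0.41, 0.0, 0.97]
[0.36, 0.0, 0.98]
[0.31, 0.0, 1.0]
[0.27, 0.0, 1.01]
[0.22, 0.0, 1.03]
[0.17, 0.0, 1.04]
[0.11, 0.0, 1.04]
[0.06, 0.0, 1.05]
```

>>> {"op": "jog_arm", "data": {
  "commands": [
    [0.44,0,0.94,0,0,0],
    [0.4,0,0.97,0,0,0],
    [0.34,0,0.98,0,0,0],
    [0.3,0,1.0,0,0,0],
    [0,0,0,0,0,0]
  ]
}}

```text
clock: 60.52
position: [459.9, 174.8, 162.2]
eef_rot: [-0.159, -3.137, -0.004]
ft_force: [1.8, 1.2, -3.0]
opening: 33.7
```

```bash
python3 arc.py 0.253 0.0 5; python3 - <<'E'
from h import *
snap('wrist','w35')
for th in (.15,.2,.25,.3):
    q=cw([88-216.06*np.cos(th+.0231),0,125+216.06*np.sin(th+.0231)])
    print(th,q.round(1),proj('wrist',[q]).round(1).tolist())
E
```

```text
60.525 [459.9 174.8 162.2] [ 1.8  1.2 -3. ] tcp minus ref(th0): [ -2.3   0.4 -21.7]
[0.27, 0.0, 1.06]
[0.22, 0.0, 1.07]
[0.16, 0.0, 1.08]
[0.11, 0.0, 1.09]
[0.05, 0.0, 1.09]
0.15 [457.3 175.  162.2] [[319.9, 232.7]]
0.2 [459.5 174.7 172.8] [[319.8, 243.1]]
0.25 [462.1 174.5 183.3] [[319.8, 255.6]]
0.3 [465.3 174.1 193.6] [[319.7, 270.4]]
```

View pics/w35.png

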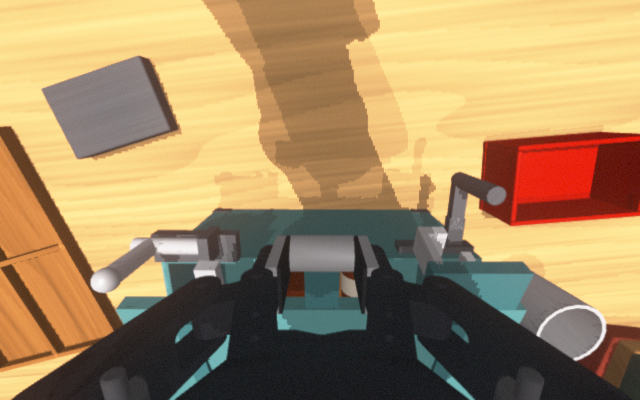

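>>> {"op": "jog_arm", "data": {
  "commands": [
    [0.2,0,1.05,0,0,0],
    [0.15,0,1.07,0,0,0],
    [0.12,0,1.05,0,0,0],
    [0.08,0,0.9,0,0,0],
    [0,0,0,0,0,0]
  ]
}}

```text
clock: 61.2
position: [450.4, 175.8, 121.2]
eef_rot: [-0.157, -3.129, -0.003]
ft_force: [-0.7, 2.5, -2.3]
opening: 33.6
```

```bash
python3 arc.py 0.05 0.0 2; python3 lid.py w36
```

```text
61.2 [450.4 175.8 121.2] [-0.7  2.5 -2.3] tcp minus ref(th0): [ -4.3   0.6 -19.6]
[0.03, 0.0, 0.54]
[0.01, 0.0, 0.54]
61.2 [450.36929698 175.81843384 121.20909753] [-0.71156174  2.45968506 -2.28604073] 33.60007661501721
0 [[114.8, 311.9], [523.8, 312.5], [319.8, 248.7]]
0.02 [[110.8, 316.1], [527.7, 316.6], [319.8, 252.2]]
0.045 [[105.6, 321.6], [532.7, 322.1], [319.8, 257.0]]
0.055 [[103.5, 323.9], [534.8, 324.4], [319.7, 259.0]]
0.065 [[101.3, 326.3], [537.0, 326.8], [319.7, 261.2]]
```

View pics/w36.png

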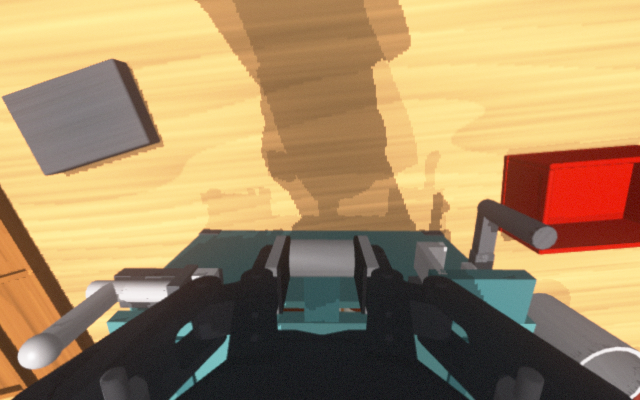

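>>> {"op": "jog_arm", "data": {
  "commands": [
    [-0.1,0,0.6,0,0,0],
    [-0.1,0,0.6,0,0,0],
    [0,0,0.2,0,0,0],
    [0,0,0,0,0,0]
  ]
}}

```text
clock: 61.75
position: [449.3, 175.9, 109.1]
eef_rot: [-0.154, -3.123, -0.003]
ft_force: [-2.0, 1.7, -3.2]
opening: 33.7
```

```bash
python3 lid.py w37;  python3 - <<'E'
import cv2,numpy as np
b=cv2.imread('pics/w37.png')
f=lambda i:np.hstack([cv2.resize(i[300:340,85:135],None,fx=7,fy=7),cv2.resize(i[300:340,505:555],None,fx=7,fy=7)])
cv2.imwrite('pics/w37c.png',f(b))
E
```

```text
61.75 [449.28398231 175.91303159 109.10665262] [-2.01116395  1.67561017 -3.22958921] 33.67935255177692
0 [[99.5, 327.3], [538.5, 328.5], [319.7, 260.1]]
0.02 [[94.9, 332.0], [543.0, 333.2], [319.7, 264.1]]
0.045 [[88.9, 338.3], [548.9, 339.6], [319.7, 269.6]]
0.055 [[86.4, 341.0], [551.3, 342.2], [319.6, 272.0]]
0.065 [[83.9, 343.7], [553.7, 345.0], [319.6, 274.5]]
```

View pics/w37c.png

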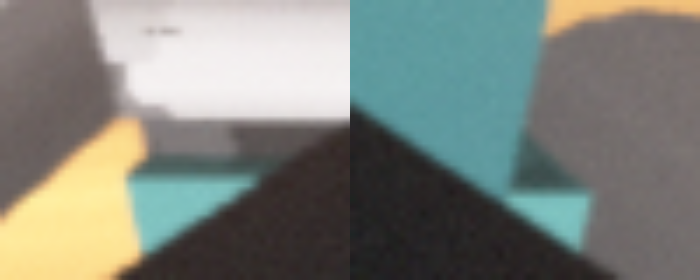

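View pics/w37.png

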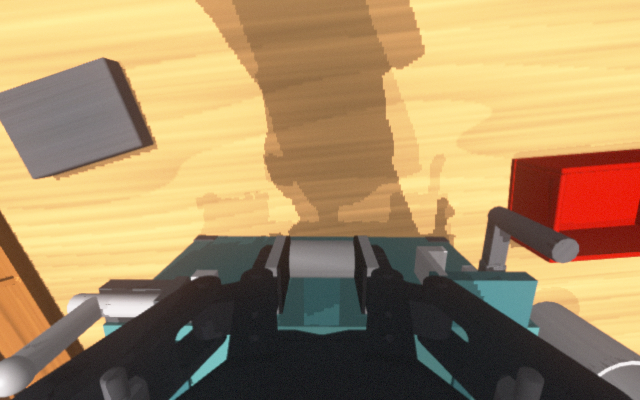

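>>> {"op": "jog_arm", "data": {
  "commands": [
    [0,0,0.3,0,0,0],
    [0,0,0,0,0,0]
  ]
}}

```text
clock: 62.05
position: [449.3, 175.9, 108.5]
eef_rot: [-0.154, -3.122, -0.005]
ft_force: [-5.2, 1.4, -4.1]
opening: 34.0
```

>>> {"op": "jog_arm", "data": {
  "commands": [
    [0,0,0,0,0,0],
    [0,0,0,0,0,0],
    [0,0,0,0,0,0],
    [0,0,-3,0,0,0],
    [0,0,-4,0,0,0],
    [0,0,-3,0,0,0],
    [0,0,0,0,0,0],
    [0,0,0,0,0,0]
  ],
  "hand": 0.4
}}

```text
clock: 63.05
position: [452.3, 174.3, 212.1]
eef_rot: [-0.156, -3.124, -0.003]
ft_force: [0.1, -0.5, 0.5]
opening: 51.1
```

```bash
python3 lid.py w38;  python3 - <<'E'
from h import *
p=cw([-105,-121,0]); p[2]=212; go(p,np.pi/2+YAW,n=3)
b=cv2.imread('pics/w38.png')
cv2.imwrite('pics/w38c.png',cv2.resize(b[130:280,160:480],None,fx=2.5,fy=2.5))
E
```

```text
63.05 [452.27896997 174.26275617 212.06053581] [ 0.12296573 -0.45986647  0.52085882] 51.10459977111738
0 [[184.7, 246.6], [458.2, 247.3], [321.7, 203.4]]
0.02 [[182.9, 248.5], [459.9, 249.2], [321.8, 204.9]]
0.045 [[180.7, 251.0], [462.2, 251.7], [321.8, 206.9]]
0.055 [[179.7, 252.1], [463.1, 252.7], [321.8, 207.8]]
0.065 [[178.8, 253.1], [464.0, 253.8], [321.8, 208.8]]
t 63.1 at [452.3 174.2 212. ] F [-0.8 -0.1  0.4] open 51.4 dist [  12.2 -121.7   -0. ] turn deg [ 0.1 -0.8  0.2] n 3
[-0.81, -3.99, -0.01, 0.0, -0.03, 0.01],
[-0.81, -3.99, -0.01, 0.0, -0.03, 0.01],
[-0.82, -3.99, 0.0, 0.0, -0.03, 0.01]
```

View pics/w38c.png

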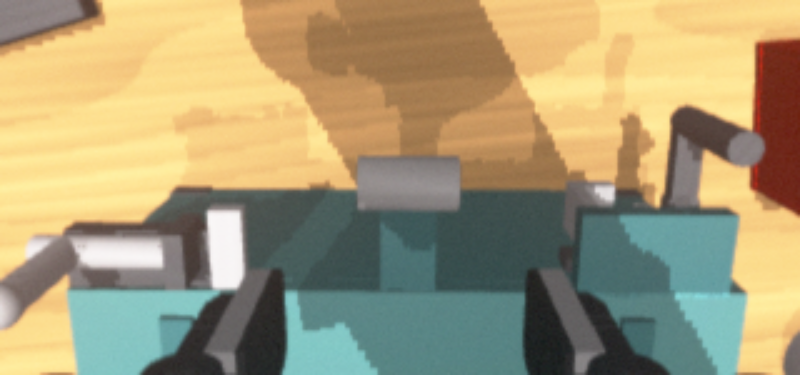

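>>> {"op": "jog_arm", "data": {
  "commands": [
    [-0.8,-4,0,0,-0.03,0],
    [-0.8,-4,0,0,-0.03,0],
    [-0.8,-3.6,0,0,-0.03,0],
    [0,0,0,0,0,0],
    [0,0,0,0,0,0],
    [0,0,0,0,0,0]
  ]
}}

```text
clock: 63.85
position: [463.0, 53.7, 207.4]
eef_rot: [-0.153, -3.131, 0.005]
ft_force: [-0.6, -0.3, -0.3]
opening: 51.4
```

```bash
python3 - <<'E'
from h import *
p=cw([-105,-120.5,0]); p[2]=156; go(p,np.pi/2+YAW,n=3)
snap('wrist','w39'); print(proj('wrist',[cw([-105,-120,185])]))
b=cv2.imread('pics/w39.png')
cv2.imwrite('pics/w39c.png',cv2.resize(b[150:300,240:440],None,fx=3,fy=3))
E
```

```text
t 63.85 at [463.   53.7 207.4] F [-0.6 -0.3 -0.3] open 51.4 dist [  1.6  -0.7 -51.4] turn deg [-0.2 -0.4  0.4] n 3
[-0.07, -0.01, 1.71, -0.01, -0.02, 0.01],
[-0.06, -0.01, 1.71, -0.01, -0.02, 0.01],
[-0.06, -0.01, 1.71, -0.01, -0.02, 0.01]
[[320.05795582 226.49440964]]
```

View pics/w39c.png

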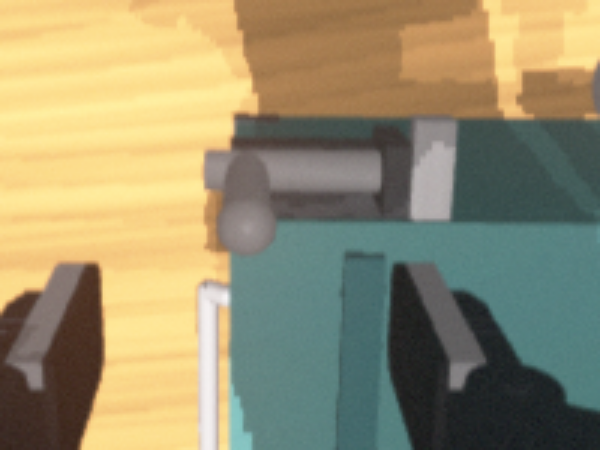

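>>> {"op": "jog_arm", "data": {
  "commands": [
    [-0.1,0,1.7,0,-0.02,0],
    [-0.1,0,1.7,0,-0.02,0],
    [0,0,1.6,0,0,0],
    [0,0,0,0,0,0],
    [0,0,0,0,0,0]
  ]
}}

```text
clock: 64.53
position: [465.1, 56.9, 156.4]
eef_rot: [-0.145, -3.138, 0.005]
ft_force: [0.6, 0.5, 0.4]
opening: 51.3
```

>>> {"op": "jog_arm", "data": {
  "commands": [
    [0,0,0,0,0,0],
    [0,0,0,0,0,0],
    [0,0,0,0,0,0],
    [0,0,0,0,0,0],
    [0,0,0,0,0,0]
  ],
  "hand": 1
}}

```text
clock: 65.15
position: [465.6, 57.2, 157.7]
eef_rot: [0.144, 3.137, -0.004]
ft_force: [-0.8, -0.1, -2.0]
opening: 7.5
```

>>> {"op": "jog_arm", "data": {
  "commands": [
    [0,0.6,0,0,0,0],
    [0,0.6,0,0,0,0],
    [0,0.6,0,0,0,0],
    [0,0.6,0,0,0,0],
    [0,0.6,0,0,0,0],
    [0,0.2,0,0,0,0],
    [0,0,0,0,0,0]
  ]
}}

```text
clock: 66.03
position: [468.4, 83.1, 157.6]
eef_rot: [-0.153, -3.137, 0.019]
ft_force: [-0.6, 1.6, 0.3]
opening: 7.7
```

```bash
python3 - <<'E'
from h import *
p=cw([-105,-90,0]); p[2]=156; go(p,np.pi/2+YAW,n=1)
snap('wrist','w40')
b=cv2.imread('pics/w40.png')
cv2.imwrite('pics/w40c.png',cv2.resize(b[180:350,220:420],None,fx=3,fy=3))
E
```

```text
t 66.03 at [468.4  83.1 157.6] F [-0.6  1.6  0.3] open 7.7 dist [-0.7  0.3 -1.6] turn deg [-0.7 -0.   0.4] n 1
[0.07, 0.02, 0.16, -0.09, 0.0, 0.05]
```

View pics/w40c.png

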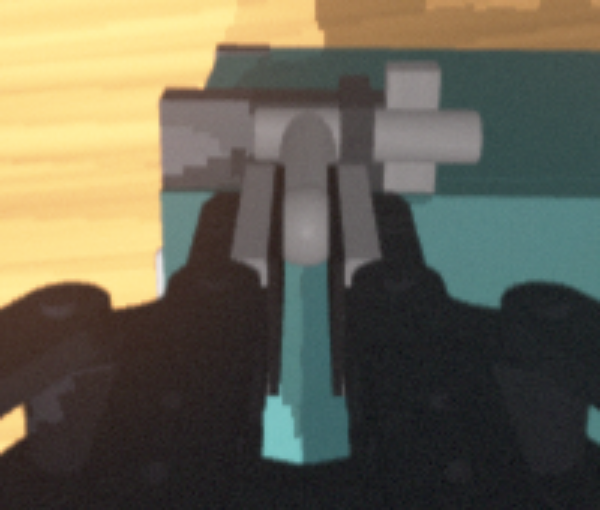

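>>> {"op": "jog_arm", "data": {
  "commands": [
    [0,0.3,0,0,0,0],
    [0,0.3,0,0,0,0],
    [0,0,0,0,0,0]
  ]
}}

```text
clock: 66.45
position: [468.3, 82.9, 157.6]
eef_rot: [-0.16, -3.134, 0.03]
ft_force: [-0.6, 1.3, 0.3]
opening: 7.4
```

>>> {"op": "jog_arm", "data": {
  "commands": [
    [0,0,0,0,0,0],
    [0,0,0,0,0,0],
    [0,0,0,0,0,0],
    [0,0,-3,0,0,0],
    [0,0,-4,0,0,0],
    [0,0,-5,0,0,0],
    [0,0,-5,0,0,0],
    [0,0,0,0,0,0],
    [0,0,0,0,0,0]
  ],
  "hand": 0.4
}}

```text
clock: 67.58
position: [468.2, 89.3, 332.4]
eef_rot: [-0.154, -3.134, 0.028]
ft_force: [-0.3, 0.7, 0.2]
opening: 51.4
```

```bash
python3 - <<'E'
from h import *
print(r.sense()['position'],r.sense()['ft_force'])
snap('wrist','w41'); snap('scene','s4'); snap('top','t4')
print(r.sense()['position'],proj('wrist',[cw([-105,-90,185]),cw([-105,-93,185]),cw([-128,0,130])]))
b=cv2.imread('pics/w41.png')
cv2.imwrite('pics/w41c.png',cv2.resize(b[120:300,240:540],None,fx=2.6,fy=2.6))
E
```

```text
[468.23256883  89.26731918 332.4393085 ] [-0.32476805  0.73492518  0.21999459]
[468.13270757  88.962375   331.95036384] [[318.08695857 184.77676004]
 [315.3869404  184.7529928 ]
 [390.27431165 158.20553502]]
```

View pics/w41c.png

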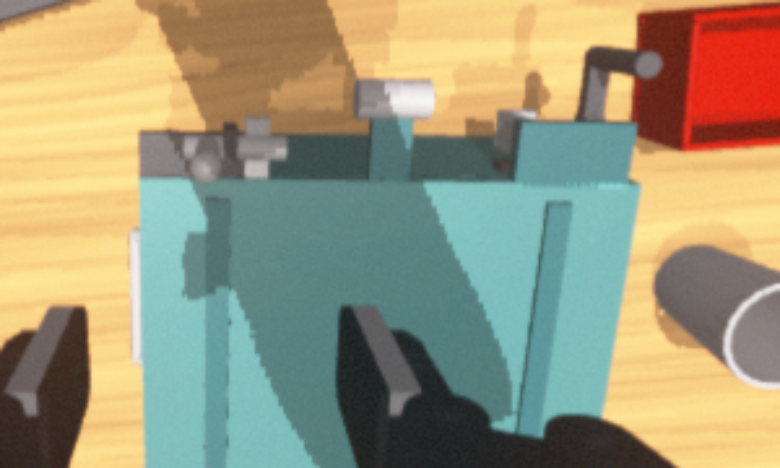

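View pics/s4.png

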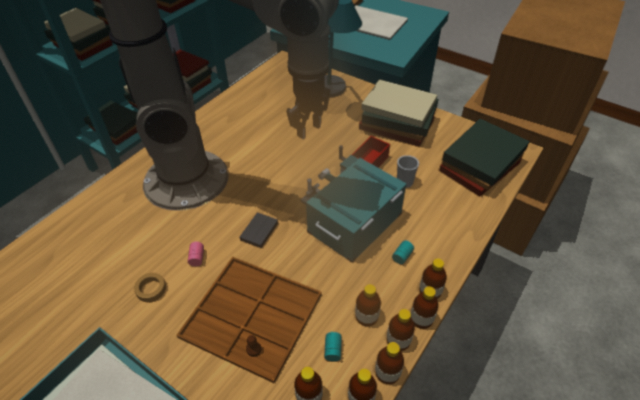

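```bash
python3 - <<'E'
from h import *
print(r.close_job())
E
```

```text
the job is handed in; nothing more can be done
None
```

I did the whole job and handed it in at about 67.6 s of robot time, with no verdict reported.

- **Unlocking:** I drew the bolt back about 30 mm and raised the lid to about 0.052 rad. I then pushed the catch about 26 mm across and swung the lid open to about 1.6 rad.
- **Jars:** One jar was already in the middle floor channel. I laid two of the three tray jars in the other floor channels and saddled the third in the hollow at place4.
- **Closing:** I shut the lid and shot the bolt home.

**Last checks:**
- Before closing, the wrist picture showed the saddled jar within about 1 pixel of its expected place. The floor jars had matched theirs when I set them down. The jars could not be seen again once the lid was shut.
- With the lid down, its front corners matched an angle of about 0.
- The bolt post stood within about 1 pixel of its home position and would not go further.
- The last scene picture showed only the stamp left in the tray, the other things where they had been, and the arm clear of everything.

**What did not go smoothly:** While closing the lid, my grip drifted off the tab at about 0.45 rad, so I let go, took hold again and finished. At the first try the second-to-last settled poses were also several millimetres off, which I corrected before each grasp and placing. In the checks that followed nothing failed or disagreed.

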